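Fit the splash shields behind a gas burner

TASK

Shut the gas by swinging the lever all the way to its shut notch, then lift the kettle off the burner and stand it on the round cork trivet. Fit every splash shield from the wooden rack into the rail behind the burner, one to a slot: its foot goes into the groove with its top leaning towards the burner, and it is then straightened upright under the two overhanging claws until it rests against the posts, and let go. Then stand the kettle back on the middle of the burner and, only after that, swing the gas lever into the middle notch; leave the oil bottle, salt jar and mug alone and never tip the kettle.

Things in the scene. Friction and masses are not known exactly. Their poses are not given: they have to be found in the camera images.
- gas_lever (a joint): angle of the gas lever about its upright axis, rad: 0 = shut notch (against its stop), 0.785 = middle notch, 1.571 = full-flow notch; grows clockwise seen from above. No springs; friction holds it where it is left (about 2 N at the knob moves it). Each notch is marked on the square steel plate by a pair of black ribs with a gap between, the pointer of the arm stands in the gap.
- lever_knob (a point): centre of the upright black cylinder knob (18 mm across, its free part 45 mm tall, from 43 to 88 mm above the counter) at the end of the dark lever arm; this point is 70 mm above the counter, 70 mm from the pivot. The knob may turn in the fingers.
- lever_pivot (a point): point on the lever's upright turning axis, at the height of lever_knob. In this frame the knob lies towards -y at lever 0, between -x and -y at 0.785, towards -x at 1.571. The steel plate is 150 mm square, 6 mm thick.
- kettle_handle (a point): middle of the kettle's level black handle bar, 16 mm thick, 72 mm long along this frame's y; 142 mm above the kettle's underside, free space 40 mm below the bar. The kettle is steel, 128 mm across, body 86 mm high with a 12 mm lid knob, about 0.55 kg; spout towards +x.
- kettle_base (a point): centre of the kettle's flat underside (116 mm across).
- kettle: the whole kettle; origin at the centre of its underside.
- burner (a point): middle of the burner, at the top of its six-armed black pan support (arms reach 96 mm from the middle), 40 mm above the counter. Kettle stands here at the start.
- trivet (a point): middle of the top of the fixed round cork trivet, 150 mm across, 8 mm above the counter.
- shield1 (a point): centre of a splash shield: plain steel plate, 90 mm wide along its y, 120 mm tall along z, 6 mm thick along x, the top 30 mm a hem 10 mm thick to take it by from above. This point is half-way up, 60 mm above the foot. All shields are alike, front like back, 0.18 kg. Two or three are present (None at the start: absent).
- shield2 (a point): centre of a splash shield: plain steel plate, 90 mm wide along its y, 120 mm tall along z, 6 mm thick along x, the top 30 mm a hem 10 mm thick to take it by from above. This point is half-way up, 60 mm above the foot. All shields are alike, front like back, 0.18 kg. Two or three are present (None at the start: absent).
- shield3 (a point): centre of a splash shield: plain steel plate, 90 mm wide along its y, 120 mm tall along z, 6 mm thick along x, the top 30 mm a hem 10 mm thick to take it by from above. This point is half-way up, 60 mm above the foot. All shields are alike, front like back, 0.18 kg. Two or three are present (None at the start: absent).
- shield1_body: the whole splash shield 1; origin at the centre of its foot, axes as for its centre.
- shield2_body: the whole splash shield 2; origin at the centre of its foot, axes as for its centre.
- shield3_body: the whole splash shield 3; origin at the centre of its foot, axes as for its centre.
- slot1 (a point): middle of the groove floor of the shield slot at the -y end of the rail, 12 mm above the counter; y along the groove, +x away from the burner. The groove is 13 mm wide (x = -6.5 to 6.5 mm); its near lip stands 6 mm above the floor, its far wall 12 mm. Slots are 112 mm apart; any shield fits any slot.
- slot2 (a point): the same for the middle slot.
- slot3 (a point): the same for the slot at the +y end.
- hob: steel hob, fixed, with the aluminium shield rail on its far (+x) side; origin on the counter under the burner. Seen from a slot: two posts stand behind it, near face at x = 13.5 mm, each with a claw plate reaching to x = -10.5 mm, 128 to 133 mm above the groove floor. Claws overlap 10 mm of each side of a shield, 70 mm free between. A seated shield rests on the posts, leaning back 2 to 6 degrees.
- rack_mid (a point): middle of the fixed wooden rack (180 x 115 mm), on its floor 10 mm above the counter. Three slots, 10 mm wide, between walls 36 mm high, at x = -60, 0, +60 mm, run along y; at the start the shields stand upright in them.
- oil: amber oil bottle, 56 mm across, 170 mm tall, to be left alone; origin at its underside.
- salt: small glass jar, 52 mm across, 70 mm tall, to be left alone; origin at its underside.
- mug: white mug, 76 mm across, 85 mm tall, to be left alone; origin at its underside.
Not all that is in view belongs to the job. Leave any yellow look-alike of the shield1_body alone.

How it is judged:
By the outcome, as a careful person would: the job done as asked, in the order asked, and still so for the second after the job is handed in, with the robot touching nothing.
Of shield1_body, shield2_body, shield3_body only 2 to 3 are there at a start; the rules pass over those that are not, and their reading is None.
At some moment in a run one of kettle may be knocked a few centimetres aside while the robot is not near it.
It also fails if it takes over 208 s, if anything falls off the work surface, if the arm or the gripper's body presses on something with over 40 N, if the wrist force passes 120 N, or if a joint passes its speed limit or range.

ROBOT

A 7-joint arm with a two-finger parallel gripper is mounted at the origin on the work surface. World frame = base frame: x ahead of the robot, y to its left, z up, the work surface at z = 0. Lengths are in m, angles in rad, forces in N, time in s.
With the tool pointing down it reaches from about 0.35 to 0.9 m from the base axis. Payload 19.9 kg.
Tool frame: the origin (TCP) lies where the fingers leave the gripper's body, on its centre line; the fingertips stand 73 mm ahead of it and the grasp point (between the pads) lies 54 mm ahead of it; z points along the fingers, y is the direction in which the jaws open and shut (so a half turn about z gives the same grasp; the last joint's range is limited). The gripper opens to 85 mm and grips with 20 to 120 N. Pads are 22 mm wide; open, the fingers measure 114 mm over their backs; the gripper's body (76 mm by 85 mm) begins 54 mm behind the grasp point. The pads swing forward as they close: fully open they stand 13 mm farther back than shut.
Start: joints at [1.065, 0.417, -0.01, 1.614, 0.005, 1.111, -0.053], TCP at [0.28, -0.559, 0.304] pointing down, gripper open.
Joint ranges: [-2.81, 2.81], [-0.39, 2.02], [-1.27, 1.25], [0.06, 2.57], [-1.19, 4.33], [0.19, 2], [-2.82, 2.82]. Speed limits (rad/s): [1.89, 1.89, 2.39, 2.39, 3.01, 3.01, 3.01].

INTERFACE

Orientations are given as a unit quaternion [w, x, y, z].
In Python, from station import * gives the robot as it stands.
- The arm moves only by the tool apply_moves, never from a script. Its argument "commands" is text: rows parted by semicolons, each of 7 numbers parted by spaces: the shift along the tool's x, y, z each as a share of 20 mm, from -1 to 1, then the turn, a rotation vector about the tool's x, y, z each as a share of 5 degrees, from -1 to 1, then the closure, from 0 (fully open) to 1 (shut). In form: dx dy dz rx ry rz hand; .... A call has exactly 10 rows; each row shifts and turns the commanded pose from where the row before left it, along the tool's axes as they then stand; what a row does not reach is not made up. A row lasts 1/8 s, in which the tool goes at most 62.5 mm and 10.7 degrees, less where a joint would pass 70% of its speed; a pose out of reach is approached as far as the arm can. A call with a number of a shift or a turn outside -1 to 1 is refused whole. A call with a gripper value outside its range is refused whole. The fingers move at their own pace and stop on an object; "force" is the grip in N (left out, the last holds). Time passes only in rows, so rows that do not move let the fingers close, or fill a call up. It gives the time, the measured TCP pose, the force and the opening at its end, in the units of the state.
- get_state(): the state, without advancing time (a new reading comes with each control period).
- capture(name): name is "scene" or "top"; returns a dict with "image" (400x640x3 uint8, red, green, blue), "intrinsics" (3x3 intrinsics, pixels), "world_to_cam" (4x4, takes a point from world to camera coordinates). Camera axes: x right, y down, z forward; pixel columns grow to the right and rows downward; lengths in m; the calibration is good to about 2 mm. A picture is of the moment at which its call begins. There is no depth.
- finish_job(): hands the job in, once; it reports no verdict.
Trained networks look in the newest picture that a camera, given by its name, has taken for a name from the list of things; names that differ only in an ending like _2 or _b are one class to them, and where a whole thing is asked for, a point or a joint stands for the part that bears it (a point fixed in the world has none). Each returns a list of dicts, best first, with "confidence" (0 to 1); they miss things now and then, are a little off and sometimes report something else, mostly with a low value. They report only what shows in the picture. A call takes as long as a camera call. They do not tell look-alikes from the thing itself.
- recognise(camera, query): "position" ([column, row] in pixels, amid what is visible of it).
The state is a dict: "time_s": time; "joint_positions": joint angles; "qvel": joint speeds; "tau": joint torques, N m; "position": TCP position; "orientation": TCP orientation; "force": force on the tool from outside, world axes, zero at the start; "wrist_torque": the same for the moment, N m; "gripper_width": opening from 0.0 (shut) to 1.0 (fully open).
Only numpy, scipy, OpenCV 4.12 (cv2) and the standard library are available. Lean on these libraries where they do the work, as an engineer would, in place of code of your own. Each camera call takes 0.05 s, during which the arm holds its last target. There are 200 camera calls.

## Working session

There is one attempt and no reset: what is moved stays moved. The work goes in short steps, Python scripts to look and compute and a tool call to move; the robot and the scene stay as the last step left them, time stands still between calls to the robot, and variables do not carry over. Pictures are saved under pics/ and viewed, on a budget of 14 in all, crops included, one or two more only if the job needs it, and the job is handed in when it is done.

Besides the shell and the picture viewer there is one more tool, called after "Call:" by a JSON object that holds its "op" and its "data". apply_moves: Moves the arm, as the interface text tells. Its arguments: {"type":"object","properties":{"commands":{"type":"string"},"force":{"type":"number"}},"required":["commands"]}

```bash
mkdir -p pics; ls; cat > h.py <<'E'
from station import *
import numpy as np, cv2
from scipy.spatial.transform import Rotation as R
def ray(c,px):
    K=np.array(c["intrinsics"]);T=np.array(c["world_to_cam"])
    d=T[:3,:3].T@np.linalg.solve(K,[px[0],px[1],1.]);o=-T[:3,:3].T@T[:3,3]
    return o,d
def onz(c,px,z):
    o,d=ray(c,px);return o+d*(z-o[2])/d[2]
def proj(c,p):
    K=np.array(c["intrinsics"]);T=np.array(c["world_to_cam"])
    q=K@(T[:3,:3]@np.array(p,float)+T[:3,3]);return q[:2]/q[2]
def save(c,n,crop=None,s=1):
    im=c["image"][:,:,::-1]
    if crop: im=im[crop[1]:crop[3],crop[0]:crop[2]]
    cv2.imwrite("pics/"+n+".png",cv2.resize(im,None,fx=s,fy=s,interpolation=cv2.INTER_CUBIC))
E
python3 - <<'E'
from h import *
np.set_printoptions(precision=4,suppress=True)
a=capture("scene");b=capture("top")
save(a,"s0");save(b,"t0")
for n,c in(("scene",a),("top",b)):
    print(n,np.array(c["intrinsics"]).tolist(),ray(c,(320,200)))
    for q in["lever_knob","lever_pivot","kettle_handle","kettle_base","burner","trivet","shield1","slot1","slot2","slot3","rack_mid","oil","salt","mug","gas_lever","kettle","hob"]:
        print(q,[(np.round(r["position"],1).tolist(),round(r["confidence"],2)) for r in recognise(n,q)])
print(get_state())
E
```

```text
pics
scene [[367.60490786466056, 0.0, 322.62116374845607], [0.0, 367.60490786466056, 202.20396217640422], [0.0, 0.0, 1.0]] (array([0.9757, 0.6635, 0.5947]), array([-0.4668, -0.7238, -0.5082]))
lever_knob [([317.5, 176.7], 0.57)]
lever_pivot [([308.9, 181.2], 0.71)]
kettle_handle [([340.0, 202.2], 0.89)]
kettle_base [([340.3, 201.4], 0.86)]
burner [([314.5, 240.4], 0.61)]
trivet [([244.4, 195.8], 0.77), ([314.7, 239.7], 0.67)]
shield1 [([441.2, 282.3], 0.81), ([422.0, 301.5], 0.72), ([464.0, 241.0], 0.69), ([467.5, 274.0], 0.67)]
slot1 [([317.8, 237.8], 0.78)]
slot2 [([317.8, 237.8], 0.78)]
slot3 [([317.8, 237.8], 0.78)]
rack_mid [([437.5, 325.0], 0.87)]
oil [([379.1, 329.7], 0.62)]
salt [([291.2, 298.8], 0.86)]
mug [([229.1, 254.2], 0.68)]
gas_lever [([310.7, 180.9], 0.62), ([312.4, 237.0], 0.58), ([318.7, 172.9], 0.53)]
kettle [([341.0, 203.9], 0.84)]
hob [([313.6, 239.4], 0.75)]
top [[370.2083527077801, 0.0, 316.0341373365715], [0.0, 370.2083527077801, 195.64427110840327], [0.0, 0.0, 1.0]] (array([ 0.4333, -0.0048,  1.0557]), array([ 0.1366, -0.0131, -0.9907]))
lever_knob [([417.3,
[... 617 characters left out ...]
0.43)]
mug [([326.0, 129.0], 0.72), ([183.4, 220.6], 0.56)]
gas_lever [([415.3, 266.5], 0.54)]
kettle [([322.0, 236.6], 0.61)]
hob [([316.8, 214.0], 0.69), ([317.8, 238.6], 0.6)]
{'time_s': 1.8, 'joint_positions': array([ 1.0655,  0.4174, -0.0103,  1.6136,  0.0047,  1.1107, -0.053 ]), 'qvel': array([-0.0001, -0.0002,  0.0008, -0.0001,  0.0005,  0.0006,  0.0002]), 'tau': array([ -0.0009, -86.4217,   0.6779, -43.5207,   0.0191,   0.0019,
         0.    ]), 'position': array([ 0.2796, -0.559 ,  0.3039]), 'orientation': array([-0.    ,  0.9732,  0.2298, -0.    ]), 'force': array([-0.0336,  0.6332,  0.5607]), 'wrist_torque': array([-0.0176, -0.007 ,  0.002 ]), 'gripper_width': 0.9985824171764007}
```

View images.

View pics/t0.png

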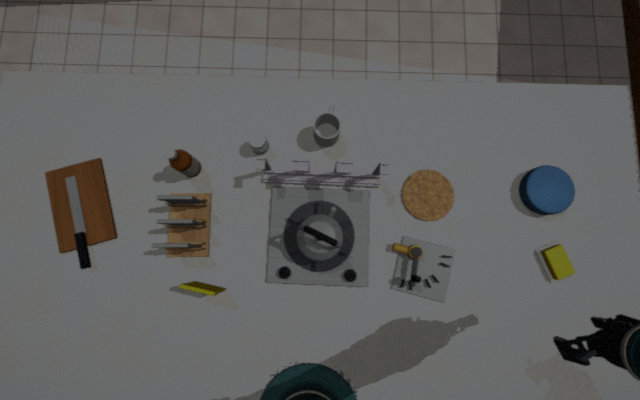

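View pics/s0.png

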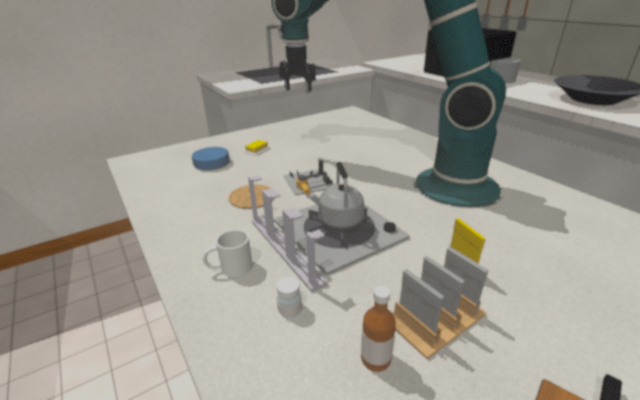

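```bash
python3 - <<'E'
import cv2,numpy as np
im=cv2.imread("pics/t0.png")
a=cv2.resize(im[145:305,255:465],None,fx=3.8,fy=3.8,interpolation=cv2.INTER_CUBIC)
a=cv2.convertScaleAbs(a,alpha=1.5)
cv2.imwrite("pics/t0a.png",a[:600,:800])
b=cv2.resize(im[180:300,140:250],None,fx=5,fy=5,interpolation=cv2.INTER_CUBIC)
cv2.imwrite("pics/t0b.png",cv2.convertScaleAbs(b,alpha=1.5))
E
```

```text
(no output)
```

View pics/t0a.png

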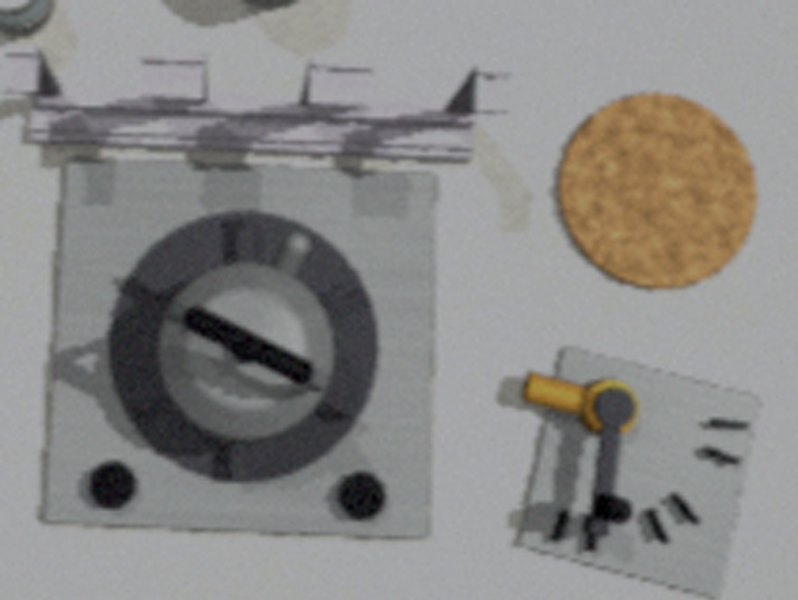

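View pics/t0b.png

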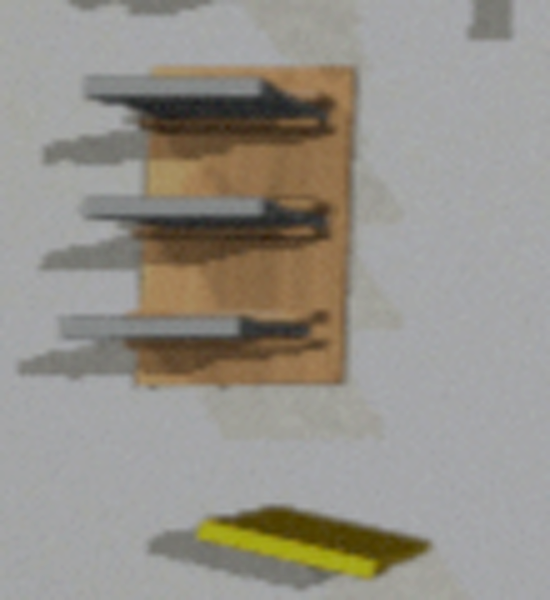

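```bash
python3 - <<'E'
import cv2,numpy as np
t=cv2.imread("pics/t0.png");s=cv2.imread("pics/s0.png")
f=lambda im,x0,y0,x1,y1,k:cv2.convertScaleAbs(cv2.resize(im[y0:y1,x0:x1],None,fx=k,fy=k,interpolation=cv2.INTER_CUBIC),alpha=1.5)
def grid(a,x0,y0,k,st=10):
    for x in range(-(-x0//st)*st,x0+a.shape[1]//k,st):
        cv2.line(a,((x-x0)*k,0),((x-x0)*k,5),(0,0,255),1);cv2.putText(a,str(x),((x-x0)*k,14),0,.33,(0,0,255))
    for y in range(-(-y0//st)*st,y0+a.shape[0]//k,st):
        cv2.line(a,(0,(y-y0)*k),(5,(y-y0)*k),(0,0,255),1);cv2.putText(a,str(y),(6,(y-y0)*k+4),0,.33,(0,0,255))
    return a
a=grid(f(t,250,150,400,195,5),250,150,5)
b=grid(f(s,240,160,390,245+20,3),240,160,3)
c=grid(f(t,385,230,465,305,4),385,230,4)
o=np.zeros((600,800,3),np.uint8)
o[:225,:750]=a; o[230:230+315,:450]=b; o[230:530,460:780]=c
cv2.imwrite("pics/z1.png",o)
E
```

```text
(no output)
```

View pics/z1.png

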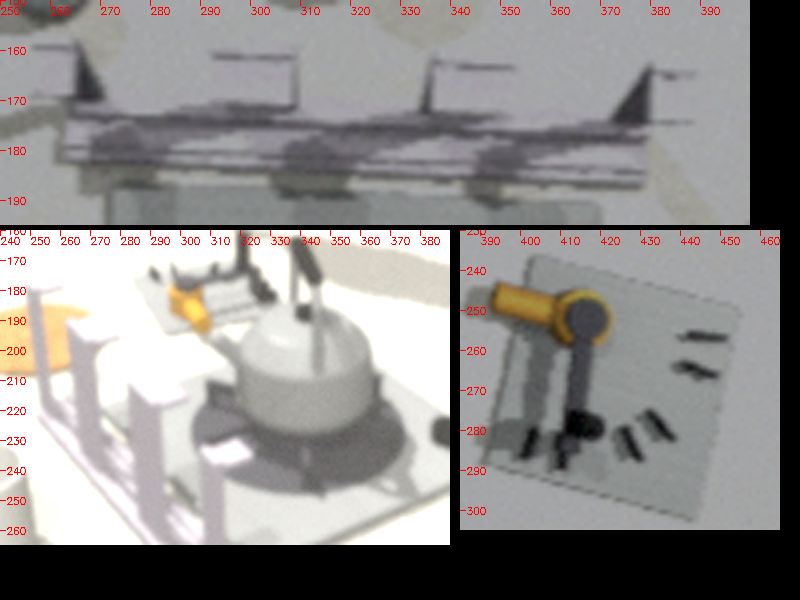

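```bash
python3 - <<'E'
from h import *
np.set_printoptions(precision=4,suppress=True)
a=capture("scene");b=capture("top")
P=lambda px,z:print(px,z,onz(b,px,z)[:2])
print("claws near/far")
for p in[(265,169.5),(290.5,170.8),(307,171.8),(334,172.6),(351,173.3),(378.5,174.5)]:P(p,.145)
for p in[(265,159),(290.5,160.7),(307,161.5),(334,162.3),(351,163.3),(378.5,164)]:P(p,.145)
print("rail base ends z~.018")
for p in[(262,173),(262,182.7),(376.5,178),(376.5,187.5)]:P(p,.018)
print("shield tops")
for p in[(174.8,197.4),(174.8,221.4),(170.2,245.4)]:P(p,.130)
print("shield hem ends")
for p in[(157,197.4),(192.6,197.5),(156.6,221.3),(193,221.5),(152,245.3),(188.4,245.5)]:P(p,.130)
print("rack corners z0.01 / .046")
for p in[(170,193.3),(211,193.3),(208.8,256.7),(167.3,256.9)]:P(p,.046)
print("hob");
k=lambda x,y:(255+x/3.8,145+y/3.8)
for p in[(62,163),(438,170),(430,537),(42,520)]:P(k(*p),.012)
print("ring L R T B")
for p in[(110,346),(378,346),(244,211),(244,482)]:P(k(*p),.02)
print("handle bar ends z.19, mid, lid");
for p in[(190,318),(310,378),(250,348)]:P(k(*p),.19)
print("trivet",);P((428,194.6),.008);P(k(657,190),.008)
print("lever plate")
for p in[(403,236.5),(455.5,249.5),(443.5,303),(390,288.5)]:P(p,.006)
print("ribs")
for p in[(444,256.8),(443,265),(437,278.5),(430,283),(402,283),(411,285.5)]:P(p,.008)
print("knob top, pivot top");P((416.5,278.5),.088);P((417.5,252),.05);P((417.5,252),.07)
save(a,"s1");save(b,"t1")
print([r for r in recognise("scene","lever_knob")])
for z in(.07,):print(onz(a,(325,166),z))
E
```

```text
claws near/far
(265, 169.5) 0.145 [0.6328 0.123 ]
(290.5, 170.8) 0.145 [0.6311 0.0589]
(307, 171.8) 0.145 [0.6295 0.0174]
(334, 172.6) 0.145 [ 0.6291 -0.0505]
(351, 173.3) 0.145 [ 0.6284 -0.0932]
(378.5, 174.5) 0.145 [ 0.627  -0.1623]
(265, 159) 0.145 [0.6599 0.1242]
(290.5, 160.7) 0.145 [0.6571 0.0597]
(307, 161.5) 0.145 [0.656  0.0181]
(334, 162.3) 0.145 [ 0.6556 -0.05  ]
(351, 163.3) 0.145 [ 0.6541 -0.093 ]
(378.5, 164) 0.145 [ 0.654  -0.1624]
rail base ends z~.018
(262, 173) 0.018 [0.6502 0.1489]
(262, 182.7) 0.018 [0.6221 0.1476]
(376.5, 178) 0.018 [ 0.6437 -0.1785]
(376.5, 187.5) 0.018 [ 0.6161 -0.1785]
shield tops
(174.8, 197.4) 0.13 [0.5587 0.3491]
(174.8, 221.4) 0.13 [0.4983 0.3443]
(170.2, 245.4) 0.13 [0.4387 0.3509]
shield hem ends
(157, 197.4) 0.13 [0.5577 0.3939]
(192.6, 197.5) 0.13 [0.5596 0.3043]
(156.6, 221.3) 0.13 [0.4975 0.3896]
(193, 221.5) 0.13 [0.4991 0.2989]
(152, 245.3) 0.13 [0.4379 0.3958]
(188.4, 245.5) 0.13 [0.4395 0.306 ]
rack corners z0.01 / .046
(170, 193.3) 0.046 [0.5812 0.3953]
(211, 193.3) 0.046 [0.5839 0.2826]
(208.8, 256.7) 0.046 [0.4116 0.2773]
(167
[... 742 characters left out ...]
4668 -0.0199]
trivet
(428, 194.6) 0.008 [ 0.6008 -0.328 ]
(427.89473684210526, 195.0) 0.008 [ 0.5996 -0.3276]
lever plate
(403, 236.5) 0.006 [ 0.4796 -0.2553]
(455.5, 249.5) 0.006 [ 0.4467 -0.4026]
(443.5, 303) 0.006 [ 0.3    -0.3648]
(390, 288.5) 0.006 [ 0.3356 -0.2176]
ribs
(444, 256.8) 0.008 [ 0.4257 -0.369 ]
(443, 265) 0.008 [ 0.4031 -0.3656]
(437, 278.5) 0.008 [ 0.3658 -0.3479]
(430, 283) 0.008 [ 0.3532 -0.3282]
(402, 283) 0.008 [ 0.3514 -0.2506]
(411, 285.5) 0.008 [ 0.3452 -0.2754]
knob top, pivot top
(416.5, 278.5) 0.088 [ 0.3698 -0.2691]
(417.5, 252) 0.05 [ 0.4371 -0.2833]
(417.5, 252) 0.07 [ 0.437  -0.2778]
[{'position': [315.9, 176.8], 'confidence': 0.59}]
[ 0.3575 -0.26    0.07  ]
```

```bash
cat >> h.py <<'E'
np.set_printoptions(precision=4,suppress=True)
HY=-.02; S2=np.array([.640,-.0165]); PIV=np.array([.4347,-.2828]); LY=-.241
BUR=np.array([.4757,-.0175])
def fr(o,yaw,x,y,z):
    c,s=np.cos(yaw),np.sin(yaw);return (o[0]+c*x-s*y,o[1]+s*x+c*y,z)
def tgt(yawx,pitch=0):  # tool-down pose, tool x at azimuth yawx; pitch = turn about tool x (rad)
    c,s=np.cos(yawx),np.sin(yawx)
    return R.from_matrix(np.array([[c,s,0],[s,-c,0],[0,0,-1.]]))*R.from_rotvec([pitch,0,0])
def cur():
    s=get_state();q=s["orientation"];return s,np.array(s["position"]),R.from_quat([q[1],q[2],q[3],q[0]])
def plan(p,Rt,gp=.054):
    """p: target of the point gp ahead of TCP. prints total shift (tool axes, units of 20mm) and turn (5deg units) ; shift in start-tool axes, moving the gp point"""
    s,p0,R0=cur(); T0=p0+R0.apply([0,0,gp])
    d=R0.inv().apply(np.array(p)-T0)/.02; r=(R0.inv()*Rt).as_rotvec()/np.radians(5)
    print("t",round(s["time_s"],2),"gp",T0,"shift/20mm",d.round(2),"turn/5deg",r.round(2),"F",np.array(s["force"]).round(1),"w",round(s["gripper_width"],3))
E
cat > ov.py <<'E'
from h import *
t=cv2.imread("pics/t1.png");s=cv2.imread("pics/s1.png")
b=capture("top");a=capture("scene")
def draw(c,im,k):
    im=cv2.convertScaleAbs(cv2.resize(im,None,fx=k,fy=k,interpolation=cv2.INTER_CUBIC),alpha=1.4)
    def L(ps,col):
        q=[tuple(np.round((proj(c,p)+.5)*k).astype(int)) for p in ps]
        for i in range(len(q)-1): cv2.line(im,tuple(map(int,q[i])),tuple(map(int,q[i+1])),col,1)
    for i in(-1,0,1):
        for x in(-.0065,.0065): L([fr(S2,HY,x,i*.112+y,.012) for y in(-.045,.045)],(0,0,255))
    for y0,y1 in((-.175,-.147),(-.077,-.035),(.035,.077),(.147,.175)):
        L([fr(S2,HY,x,y,.145) for x,y in((.0135,y0),(-.0105,y0),(-.0105,y1),(.0135,y1),(.0135,y0))],(0,200,0))
    L([fr(PIV,LY,0,0,.006),fr(PIV,LY,-.09,0,.006)],(255,0,0))
    L([fr(PIV,LY,0,0,.006),fr(PIV,LY+np.pi/4,-.09,0,.006)],(255,0,0))
    L([fr(PIV,LY,0,0,.006),fr(PIV,LY+np.pi/2,-.09,0,.006)],(255,0,0))
    L([fr(PIV,LY,-.07,0,.043),fr(PIV,LY,-.07,0,.088)],(0,0,255))
    L([(BUR[0]+.058*np.cos(u),BUR[1]+.058*np.sin(u),.04) for u in np.linspace(0,6.3,40)],(0,0,255))
    for p in((.5587,.3491),(.4983,.3443),(.4387,.3509)):
        L([fr(p,.025,x,y,z) for x,y,z in((-.005,-.045,.13),(.005,-.045,.13),(.005,.045,.13),(-.005,.045,.13),(-.005,-.045,.13),(-.005,-.045,.01))],(0,0,255))
    return im
T=draw(b,t,4);S=draw(a,s,4)
o=np.zeros((600,800,3),np.uint8)
o[:240,:560]=T[150*4:210*4,250*4:390*4]; o[:240,560:]=T[240*4:300*4,395*4:455*4]
o[245:245+355,:480]=S[160*4:160*4+355,240*4:360*4]; o[245:245+355,485:485+315]=S[230*4:230*4+355,395*4:395*4+315]
cv2.imwrite("pics/ov1.png",o)
plan([.3667,-.266,.07],tgt(LY))
E
python3 ov.py
```

```text
t 2.05 gp [ 0.2796 -0.559   0.2498] shift/20mm [ 10.45 -11.15   8.99] turn/5deg [-0.    0.    8.08] F [-0.2  0.3 -0. ] w 1.0
```

View pics/ov1.png

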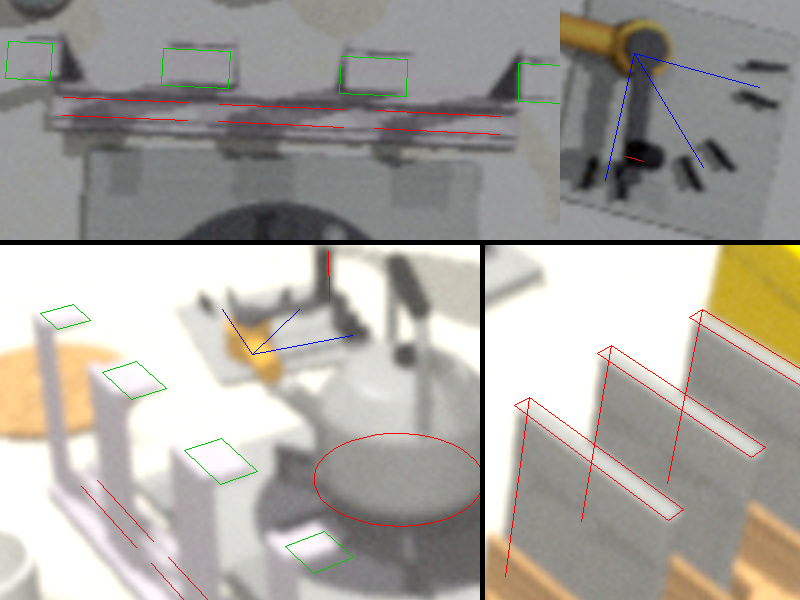

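Call:
{"op": "apply_moves", "data": {"commands": "0.95 -1 0.4 0 0 0 0;0.95 -1 0.4 0 0 0 0;0.95 -1 0.4 0 0 0 0;0.95 -1 0.4 0 0 0 0;0.95 -1 0.4 0 0 0 0;0.95 -1 0.4 0 0 0 0;0.95 -1 0.4 0 0 0 0;0.95 -1 0.4 0 0 0 0;0.95 -1 0.4 0 0 0 0;0.95 -1 0.4 0 0 0 0", "force": 25}}

```text
time_s: 3.3
position: [0.3603, -0.2943, 0.2238]
orientation: [0.0, 0.973, 0.23, 0.0]
force: [0.8, 0.4, -0.2]
gripper_width: 1.0
```

Call:
{"op": "apply_moves", "data": {"commands": "0.47 -0.57 0.4 0 0 0 0.3;0.47 -0.57 0.4 0 0 0 0.3;0 0 0 0 0 1 0.3;0 0 0 0 0 1 0.3;0 0 0 0 0 1 0.3;0 0 0 0 0 1 0.3;0 0 0 0 0 1 0.3;0 0 0 0 0 1 0.3;0 0 0 0 0 1 0.3;0 0 0 0 0 1 0.3"}}

```text
time_s: 4.55
position: [0.3666, -0.2665, 0.2076]
orientation: [0.0, 0.993, -0.119, -0.0]
force: [0.5, -0.6, -0.2]
gripper_width: 0.7
```

```bash
python3 - <<'E'
from h import *
plan([.3667,-.266,.072],tgt(LY))
E
```

```text
t 4.55 gp [ 0.3666 -0.2665  0.1536] shift/20mm [ 0.   -0.03  4.08] turn/5deg [0.   0.   0.04] F [ 0.5 -0.6 -0.2] w 0.7
```

Call:
{"op": "apply_moves", "data": {"commands": "0 0 0.8 0 0 0 0.3;0 0 0.8 0 0 0 0.3;0 0 0.8 0 0 0 0.3;0 0 0.8 0 0 0 0.3;0 0 0.85 0 0 0 0.3;0 0 0 0 0 0 1;0 0 0 0 0 0 1;0 0 0 0 0 0 1;0 0 0 0 0 0 1;0 0 0 0 0 0 1", "force": 20}}

```text
time_s: 5.8
position: [0.3667, -0.2666, 0.1274]
orientation: [0.0, 0.993, -0.117, 0.0]
force: [-4.0, -1.6, 8.6]
gripper_width: 0.205
```

```bash
python3 - <<'E'
from h import *
plan([.3667,-.266,.072],tgt(LY))
a=capture("scene");b=capture("top");save(b,"t2",(385,220,465,305),5)
s,p,R0=cur()
d=np.radians(5)
r=R0.inv().apply(np.r_[PIV,0]-p)
for sg in(1,-1):
    t=r-R.from_rotvec([0,0,sg*d]).apply(r);print(sg,r,t/.02)
E
```

```text
t 5.8 gp [ 0.3667 -0.2666  0.0734] shift/20mm [-0.01 -0.03  0.07] turn/5deg [ 0.   -0.01  0.07] F [-4.  -1.6  8.6] w 0.205
1 [ 0.0699 -0.0001  0.1274] [ 0.0128 -0.3045 -0.    ]
-1 [ 0.0699 -0.0001  0.1274] [ 0.0138  0.3044 -0.    ]
```

View pics/t2.png

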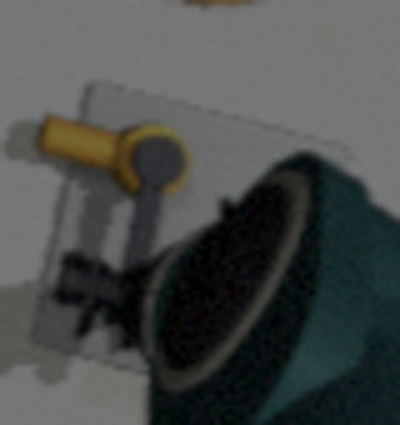

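Call:
{"op": "apply_moves", "data": {"commands": "0.0138 0.304 -0.07 0 0 -1 1;0.0138 0.304 0 0 0 -1 1;0.0138 0.304 0 0 0 -1 1;0.0138 0.304 0 0 0 -1 1;0.0138 0.304 0 0 0 -1 1;0.0138 0.304 0 0 0 -1 1;0.0138 0.304 0 0 0 -1 1;0.0138 0.304 0 0 0 -1 1;0.0138 0.304 0 0 0 -1 1;0 0 0 0 0 0 1"}}

```text
time_s: 7.15
position: [0.3746, -0.3194, 0.1279]
orientation: [-0.0, 0.962, 0.271, -0.0]
force: [-4.2, -5.5, -9.4]
gripper_width: 0.197
```

Call:
{"op": "apply_moves", "data": {"commands": "0.0138 0.304 0 0 0 -1 1;0.0138 0.304 0 0 0 -1 1;0.0138 0.304 0 0 0 -1 1;0.0138 0.304 0 0 0 -1 1;0.0138 0.304 0 0 0 -1 1;0.0138 0.304 0 0 0 -1 1;0.0138 0.304 0 0 0 -1 1;0.0138 0.304 0 0 0 -1 1;0 0 0 0 0 0 1;0 0 0 0 0 0 1"}}

```text
time_s: 8.4
position: [0.4114, -0.3506, 0.1281]
orientation: [0.001, 0.812, 0.583, -0.001]
force: [-5.5, -17.6, -13.1]
gripper_width: 0.204
```

```bash
python3 - <<'E'
from h import *
plan(fr(PIV,LY+np.pi/2,-.07,0,.072),tgt(LY+np.pi/2))
print(cur()[0]["wrist_torque"])
E
```

```text
t 8.4 gp [ 0.4114 -0.3507  0.0741] shift/20mm [0.1  0.32 0.1 ] turn/5deg [-0.    0.03 -0.97] F [ -5.5 -17.6 -13.1] w 0.204
[-3.4553  0.8667  0.0148]
```

Call:
{"op": "apply_moves", "data": {"commands": "-0.1 0 0 0 0 0 1;0 0.15 0 0 0 -0.5 1;0 0.15 0 0 0 -0.5 1;0 0.1 0 0 0 -0.3 1;0 0.1 0 0 0 -0.2 1;0 0.05 0 0 0 0 1;0 0.05 0 0 0 0 1;0 0 0 0 0 0 1;0 0 0 0 0 0 1;0 0 0 0 0 0 1"}}

```text
time_s: 9.65
position: [0.4216, -0.3541, 0.1279]
orientation: [-0.001, 0.772, 0.636, -0.001]
force: [-14.2, -4.8, -1.0]
gripper_width: 0.201
```

```bash
python3 - <<'E'
from h import *
s,p,R0=cur()
plan(fr(PIV,LY+np.pi/2,-.07,0,.072),tgt(LY+np.pi/2))
print("force in tool",R0.inv().apply(s["force"]),"knob az",np.degrees(np.arctan2(*(p[:2]-PIV)[::-1])))
E
```

```text
t 9.65 gp [ 0.4214 -0.3541  0.0739] shift/20mm [ 0.13 -0.2   0.1 ] turn/5deg [-0.04  0.01  0.55] F [-14.2  -4.8  -1. ] w 0.201
force in tool [ -7.4613 -13.0146   1.0972] knob az -100.39801805110513
```

Call:
{"op": "apply_moves", "data": {"commands": "0 0 0 0 0 0 0.4;0 0 0 0 0 0 0.4;0 0 -0.5 0 0 0 0.4;0 0 -1 0 0 0 0.4;0 0 -1 0 0 0 0.4;0 0 -1 0 0 0 0;0 0 -1 0 0 0 0;0 0 -1 0 0 0 0;0 0 -1 0 0 0 0;0 0 -1 0 0 0 0"}}

```text
time_s: 10.9
position: [0.4238, -0.3532, 0.2798]
orientation: [0.0, 0.771, 0.637, 0.0]
force: [0.6, 0.4, -0.6]
gripper_width: 0.999
```

```bash
python3 - <<'E'
from h import *
a=capture("scene");b=capture("top")
for n,c in(("scene",a),("top",b)):
    for q in("kettle_handle","lever_knob","kettle"):print(n,q,[(r["position"],round(r["confidence"],2)) for r in recognise(n,q)])
save(b,"t3",(270,180,470,310),4)
plan([.4668,-.0199,.24],tgt(np.radians(65)))
E
```

```text
scene kettle_handle [([313.3, 239.3], 0.45), ([436.5, 324.9], 0.23), ([338.9, 204.2], 0.2)]
scene lever_knob [([293.7, 172.1], 0.47)]
scene kettle [([337.5, 205.0], 0.65), ([316.9, 238.3], 0.21)]
top kettle_handle [([181.2, 197.9], 0.75), ([322.2, 236.0], 0.57)]
top lever_knob [([436.6, 254.8], 0.69), ([427.5, 193.5], 0.64), ([317.4, 214.4], 0.28)]
top kettle []
t 11.3 gp [ 0.4234 -0.3533  0.2237] shift/20mm [16.78 -1.03 -0.8 ] turn/5deg [-0.01 -0.01  2.82] F [ 0.5 -0.5 -0.2] w 0.999
```

View pics/t3.png

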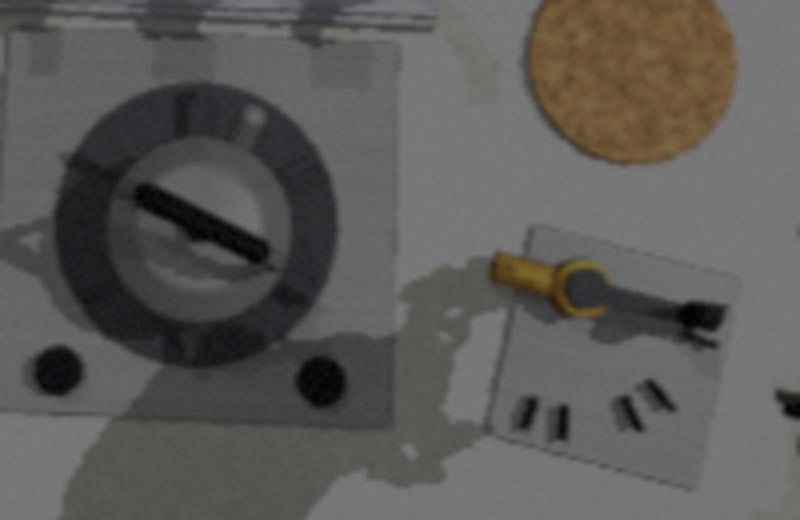

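Call:
{"op": "apply_moves", "data": {"commands": "1 -0.05 -0.3 0 0 0 0;1 -0.05 -0.3 0 0 0 0;1 -0.05 -0.2 0 0 0 0;1 -0.05 0 0 0 0 0;1 -0.05 0 0 0 0 0;1 -0.05 0 0 0 0 0;1 -0.05 0 0 0 0 0;1 -0.05 0 0 0 0 0;1 -0.05 0 0 0 0 0;1 -0.05 0 0 0 0 0", "force": 70}}

```text
time_s: 12.55
position: [0.4518, -0.1539, 0.2942]
orientation: [-0.0, 0.771, 0.637, -0.0]
force: [0.1, -0.1, -0.1]
gripper_width: 0.999
```

Call:
{"op": "apply_moves", "data": {"commands": "0.97 -0.06 0 0 0 0 0;0.97 -0.06 0 0 0 0 0;0.97 -0.06 0 0 0 0 0;0.97 -0.06 0 0 0 0 0;0.97 -0.06 0 0 0 0 0;0.97 -0.06 0 0 0 0 0;0.97 -0.06 0 0 0 0 0;0 0 0 0 0 0.94 0;0 0 0 0 0 0.94 0;0 0 0 0 0 0.94 0"}}

```text
time_s: 13.8
position: [0.469, -0.0196, 0.2942]
orientation: [-0.0, 0.844, 0.536, -0.0]
force: [0.4, -0.1, -0.2]
gripper_width: 1.001
```

```bash
python3 - <<'E'
from h import *
plan([.469,-.0200,.182],tgt(np.radians(64.5)))
E
```

```text
t 13.8 gp [ 0.469  -0.0196  0.2402] shift/20mm [-0.02  0.01  2.91] turn/5deg [-0.   -0.    0.07] F [ 0.4 -0.1 -0.2] w 1.001
```

Call:
{"op": "apply_moves", "data": {"commands": "0 0 0.75 0 0 0 0;0 0 0.75 0 0 0 0;0 0 0.75 0 0 0 0;0 0 0.65 0 0 0 0.3;0 0 0 0 0 0 0.6;0 0 0 0 0 0 0.75;0 0 0 0 0 0 1;0 0 0 0 0 0 1;0 0 0 0 0 0 1;0 0 0 0 0 0 1", "force": 70}}

```text
time_s: 15.05
position: [0.4694, -0.0203, 0.2369]
orientation: [0.0, 0.844, 0.537, 0.0]
force: [-2.0, 0.4, 6.4]
gripper_width: 0.161
```

```bash
python3 - <<'E'
from h import *
s=cur()[0];print(s["wrist_torque"])
plan([.469,-.0200,.182],tgt(np.radians(64.5)))
E
```

```text
[-0.0585  0.3218  0.0755]
t 15.05 gp [ 0.4695 -0.0203  0.1829] shift/20mm [ 0.01 -0.03  0.05] turn/5deg [ 0.01 -0.    0.09] F [-2.   0.4  6.4] w 0.161
```

Call:
{"op": "apply_moves", "data": {"commands": "0 0 -0.2 0 0 0 1;0 0 -0.3 0 0 0 1;0 0 -0.5 0 0 0 1;0 0 -0.7 0 0 0 1;0 0 -0.8 0 0 0 1;0 0 -0.8 0 0 0 1;0 0 -0.8 0 0 0 1;0 0 -0.7 0 0 0 1;0 0 -0.5 0 0 0 1;0 0 -0.3 0 0 0 1"}}

```text
time_s: 16.3
position: [0.4692, -0.0203, 0.3488]
orientation: [0.0, 0.844, 0.537, 0.0]
force: [0.1, 0.7, -6.0]
gripper_width: 0.162
```

```bash
python3 - <<'E'
from h import *
s=cur()[0];print(s["wrist_torque"])
plan([.600,-.328,.29],tgt(np.radians(64.5)))
b=capture("top");a=capture("scene")
save(b,"t4");save(a,"s4")
im=np.hstack([cv2.resize(a["image"][150:270,230:390],None,fx=5,fy=5,interpolation=cv2.INTER_CUBIC)])
im=cv2.convertScaleAbs(im,alpha=1.0)
cv2.imwrite("pics/z4.png",im[:,:,::-1])
E
```

```text
[ 0.0622 -0.0358 -0.0237]
t 16.3 gp [ 0.4692 -0.0204  0.2948] shift/20mm [-11.17  12.44   0.24] turn/5deg [0.   0.   0.09] F [ 0.1  0.7 -6. ] w 0.162
```

View pics/z4.png

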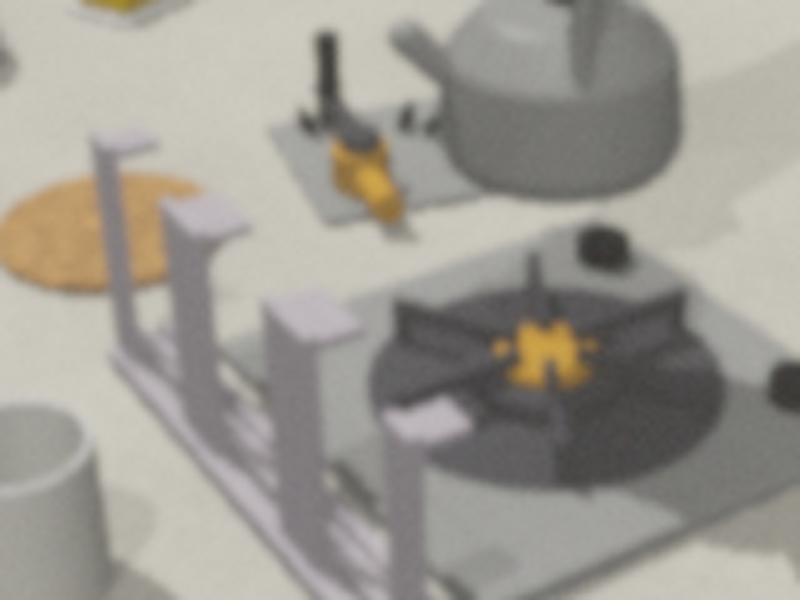

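```bash
python3 - <<'E'
from h import *
a=capture("scene")
f=lambda x,y:((x+.5)/5-.5+230,(y+.5)/5-.5+150)
for n,x,y in(("C2 back .035",262,303),("C2 near .035",318,290),("C2 near .077",362,327),("C2 back .077",306,342),("C3 back -.077",160,200),("C3 near -.077",223,191),("C3 near -.035",252,222),("C3 back -.035",195,236),
 ("C4 back",92,140),("C4 near",133,128),("C4 near -.147",160,143),("C1 near .147",440,397),("C1 back .147",384,412)):
    w=onz(a,f(x,y),.145)[:2]; c,s=np.cos(HY),np.sin(HY); d=w-S2
    print(n,w,"in slot2 frame",(c*d[0]+s*d[1],-s*d[0]+c*d[1]))
E
```

```text
C2 back .035 [0.6598 0.0111] in slot2 frame (np.float64(0.019195128554065095), np.float64(0.027977439564245084))
C2 near .035 [0.6329 0.0161] in slot2 frame (np.float64(-0.007778447810265602), np.float64(0.032403796650859865))
C2 near .077 [0.6324 0.0551] in slot2 frame (np.float64(-0.008987741106295724), np.float64(0.07145098848544479))
C2 back .077 [0.6593 0.0513] in slot2 frame (np.float64(0.017905948989292604), np.float64(0.06819904380647612))
C3 back -.077 [ 0.6553 -0.1059] in slot2 frame (np.float64(0.017069114640279458), np.float64(-0.08907664137084507))
C3 near -.077 [ 0.6246 -0.0959] in slot2 frame (np.float64(-0.013782779745051106), np.float64(-0.07967204141235261))
C3 near -.035 [ 0.6277 -0.0588] in slot2 frame (np.float64(-0.011470857809463882), np.float64(-0.04248891753719874))
C3 back -.035 [ 0.6572 -0.0626] in slot2 frame (np.float64(0.018125213729743652), np.float64(-0.04573604887680746))
C4 back [ 0.656  -0.1884] in slot2 frame (np.float64(0.019476921058709913), np.float64(-0.1715259777639974))
C4 near [ 0.6317 -0.1887] in slot2 frame (np.float64(-0.004839672100118132), np.float64(-0.17236284732996754))
C4 near -.147 [ 0.6275 -0.1638] in slot2 frame (np.float64(-0.009567783552895247), np.float64(-0.1474860626239315))
C1 near .147 [0.6335 0.1212] in slot2 frame (np.float64(-0.009220502953490993), np.float64(0.1375490566427352))
C1 back .147 [0.6588 0.1169] in slot2 frame (np.float64(0.016138765180745585), np.float64(0.13373758772907668))
```

Call:
{"op": "apply_moves", "data": {"commands": "-0.7 0.1 0 0 0 0 1;-0.9 0.3 0 0 0 0 1;-1 0.4 0 0 0 0 1;-1 0.5 0 0 0 0 1;-1 0.5 0 0 0 0 1;-1 0.9 0 0 0 0 1;-1 1 0 0 0 0 1;-1 1 0 0 0 0 1;-1 1 0 0 0 0 1;-1 1 0 0 0 0 1"}}

```text
time_s: 17.7
position: [0.5095, -0.2532, 0.3477]
orientation: [-0.0, 0.844, 0.537, -0.0]
force: [0.3, -0.2, -6.4]
gripper_width: 0.158
```

Call:
{"op": "apply_moves", "data": {"commands": "-0.7 1 0 0 0 0 1;-0.4 1 0 0 0 0 1;-0.2 1 0 0 0 0 1;-0.2 0.9 0 0 0 0 1;-0.1 0.8 0 0 0 0 1;0 0.7 0 0 0 0 1;0 0.4 0 0 0 0 1;0 0.2 0 0 0 0 1;0 0 0 0 0 0 1;0 0 0 0 0 0 1"}}

```text
time_s: 18.95
position: [0.6043, -0.3307, 0.3484]
orientation: [0.0, 0.843, 0.537, -0.0]
force: [-0.2, 0.3, -5.8]
gripper_width: 0.162
```

```bash
python3 - <<'E'
from h import *
plan([.600,-.328,.152],tgt(np.radians(64.5)))
E
```

```text
t 18.95 gp [ 0.6043 -0.3307  0.2944] shift/20mm [ 0.03 -0.25  7.12] turn/5deg [-0.   0.   0.1] F [-0.2  0.3 -5.8] w 0.162
```

Call:
{"op": "apply_moves", "data": {"commands": "0 -0.12 0.3 0 0 0 1;0.03 -0.12 0.7 0 0 0 1;0 0 1 0 0 0 1;0 0 1 0 0 0 1;0 0 1 0 0 0 1;0 0 1 0 0 0 1;0 0 0.8 0 0 0 1;0 0 0.6 0 0 0 1;0 0 0.4 0 0 0 1;0 0 0.2 0 0 0 1"}}

```text
time_s: 20.2
position: [0.6005, -0.3282, 0.208]
orientation: [0.0, 0.844, 0.537, 0.0]
force: [-0.1, 0.3, -6.2]
gripper_width: 0.166
```

```bash
python3 - <<'E'
from h import *
plan([.600,-.328,.1509],tgt(np.radians(64.5)))
E
```

```text
t 20.2 gp [ 0.6005 -0.3282  0.154 ] shift/20mm [-0.   -0.03  0.16] turn/5deg [ 0.   -0.    0.09] F [-0.1  0.3 -6.2] w 0.166
```

Call:
{"op": "apply_moves", "data": {"commands": "0 0 0.1 0 0 0 1;0 0 0.05 0 0 0 1;0 0 0.02 0 0 0 1;0 0 0 0 0 0 0.6;0 0 0 0 0 0 0.3;0 0 0 0 0 0 0;0 0 -0.3 0 0 0 0;0 0 -1 0 0 0 0;0 0 -1 0 0 0 0;0 0 -1 0 0 0 0"}}

```text
time_s: 21.45
position: [0.6006, -0.3283, 0.273]
orientation: [0.001, 0.844, 0.537, 0.0]
force: [0.4, -0.2, 0.5]
gripper_width: 1.003
```

Call:
{"op": "apply_moves", "data": {"commands": "0 0 -1 0 0 0 0;0 0 -1 0 0 0 0;0.5 -0.3 -1 0 0 0 0.3;1 -0.6 0 0 0 0 0.5;1 -0.8 0 0 0 0 0.5;1 -0.8 0 0 0 0 0.5;1 -0.8 0 0 0 0 0.5;1 -0.8 0 0 0 0 0.5;1 -0.8 0 0 0 0 0.5;1 -0.8 0 0 0 0 0.5"}}

```text
time_s: 22.7
position: [0.5601, -0.1422, 0.3308]
orientation: [-0.0, 0.843, 0.537, -0.0]
force: [-0.2, -0.6, -0.2]
gripper_width: 0.496
```

```bash
sed -i 's/S2=np.array(\[.640,-.0165\])/S2=np.array([.640,-.0205])/' h.py; python3 - <<'E'
from h import *
plan([.4387,.3509,.20],tgt(np.pi/2+.025))
b=capture("top")
for q in("kettle_handle","shield1"):print(q,[(r["position"],round(r["confidence"],2)) for r in recognise("top",q)])
k=proj(b,[.6,-.328,.16]);print("expected handle px",k)
E
```

```text
t 22.7 gp [ 0.5601 -0.1422  0.2768] shift/20mm [ 19.78 -15.92   3.84] turn/5deg [-0.   -0.   -5.29] F [-0.2 -0.6 -0.2] w 0.496
kettle_handle []
shield1 [([200.6, 289.2], 0.79), ([181.6, 197.7], 0.77), ([181.6, 222.1], 0.63), ([174.3, 243.6], 0.5)]
expected handle px [446.8457 185.6218]
```

Call:
{"op": "apply_moves", "data": {"commands": "1 -0.8 0 0 0 0 0.5;1 -0.8 0 0 0 0 0.5;1 -0.8 0 0 0 0 0.5;1 -0.8 0 0 0 0 0.5;1 -0.8 0 0 0 0 0.5;1 -0.8 0 0 0 0 0.5;1 -0.8 0 0 0 0 0.5;1 -0.8 0 0 0 0 0.5;1 -0.8 0 0 0 0 0.5;1 -0.8 0 0 0 0 0.5", "force": 70}}

```text
time_s: 24.1
position: [0.5002, 0.1053, 0.3309]
orientation: [0.0, 0.844, 0.537, 0.0]
force: [-0.0, 0.1, 0.0]
gripper_width: 0.501
```

Call:
{"op": "apply_moves", "data": {"commands": "1 -0.8 0 0 0 0 0.5;1 -0.8 0 0 0 0 0.5;1 -0.8 0 0 0 0 0.5;1 -0.8 0 0 0 0 0.5;1 -0.8 0 0 0 0 0.5;1 -0.8 0 0 0 0 0.5;1 -0.8 0 0 0 0 0.5;1 -0.8 0 0 0 0 0.5;1 -0.8 0 0 0 0 0.5;0.8 -0.7 0 0 0 0 0.5"}}

```text
time_s: 25.35
position: [0.44, 0.35, 0.3308]
orientation: [-0.0, 0.844, 0.537, -0.0]
force: [0.1, 0.4, -0.3]
gripper_width: 0.502
```

Call:
{"op": "apply_moves", "data": {"commands": "0 0 0.7 0 0 -1 0.5;0 0 0.7 0 0 -1 0.5;0 0 0.7 0 0 -1 0.5;0 0 0.6 0 0 -1 0.5;0 0 0.5 0 0 -1 0.5;0 0 0.4 0 0 -0.3 0.5;0 0 0.2 0 0 0 0.5;0 0 0 0 0 0 0.5;0 0 0 0 0 0 0.5;0 0 0 0 0 0 0.5"}}

```text
time_s: 26.6
position: [0.4401, 0.3494, 0.2552]
orientation: [0.0, 0.698, 0.716, 0.0]
force: [0.1, -0.9, 0.6]
gripper_width: 0.504
```

```bash
python3 - <<'E'
from h import *
plan([.4387,.3509,.119],tgt(np.pi/2+.025))
b=capture("top");a=capture("scene")
im=cv2.convertScaleAbs(cv2.resize(b["image"][170:270,130:250],None,fx=5,fy=5,interpolation=cv2.INTER_CUBIC),alpha=1.5)
im2=cv2.convertScaleAbs(cv2.resize(a["image"][180:300,380:500],None,fx=4,fy=4,interpolation=cv2.INTER_CUBIC),alpha=1.2)
o=np.zeros((500,800,3),np.uint8);o[:,:400]=im[:,:400];o[:480,400:]=im2[:,:400]
cv2.imwrite("pics/z5.png",o[:,:,::-1])
for q in("kettle_handle","kettle"):
  for n in("top","scene"):print(n,q,[(r["position"],round(r["confidence"],2)) for r in recognise(n,q)])
print(proj(a,[.6,-.328,.15]),proj(a,[.6,-.328,.05]))
E
```

```text
t 26.6 gp [0.4401 0.3494 0.2012] shift/20mm [ 0.07 -0.07  4.11] turn/5deg [ 0. -0.  0.] F [ 0.1 -0.9  0.6] w 0.504
top kettle_handle [([432.4, 191.3], 0.56)]
scene kettle_handle [([246.8, 183.6], 0.85)]
top kettle [([437.3, 191.5], 0.75), ([172.8, 244.3], 0.27)]
scene kettle [([248.1, 182.3], 0.9), ([229.8, 254.5], 0.15)]
[246.0433 154.158 ] [249.8593 183.277 ]
```

View pics/z5.png

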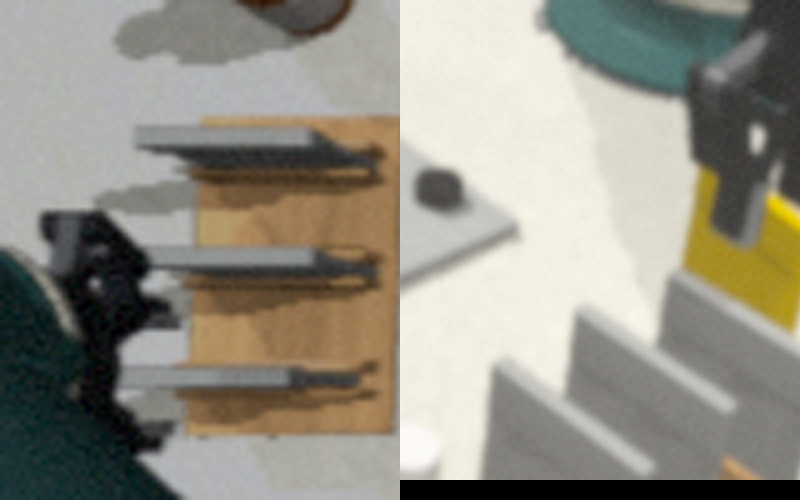

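Call:
{"op": "apply_moves", "data": {"commands": "0.07 -0.07 0.5 0 0 0 0.5;0 0 0.8 0 0 0 0.5;0 0 0.8 0 0 0 0.5;0 0 0.8 0 0 0 0.5;0 0 0.7 0 0 0 0.5;0 0 0.5 0 0 0 0.5;0 0 0 0 0 0 1;0 0 0 0 0 0 1;0 0 0 0 0 0 1;0 0 0 0 0 0 1", "force": 70}}

```text
time_s: 28.15
position: [0.4387, 0.3508, 0.1733]
orientation: [0.0, 0.698, 0.716, 0.0]
force: [-0.4, 0.8, 4.2]
gripper_width: 0.104
```

```bash
python3 - <<'E'
from h import *
plan([.4387,.3509,.119],tgt(np.pi/2+.025))
print(cur()[0]["wrist_torque"])
E
```

```text
t 28.15 gp [0.4388 0.3508 0.1193] shift/20mm [ 0.   -0.    0.02] turn/5deg [ 0.01 -0.    0.01] F [-0.4  0.8  4.2] w 0.104
[-0.0624  0.0432  0.0048]
```

Call:
{"op": "apply_moves", "data": {"commands": "0 0 -0.3 0 0 0 1;0 0 -0.6 0 0 0 1;0 0 -0.9 0 0 0 1;0 0 -0.9 0 0 0 1;0 0 -0.9 0 0 0 1;0 0 -0.9 0 0 0 1;-0.5 0 -0.5 0 0 0 1;-0.8 0.2 0 0 0 0 1;-1 0.3 0 0 0 0 1;-1 0.4 0 0 0 0 1"}}

```text
time_s: 29.4
position: [0.4585, 0.2831, 0.2722]
orientation: [-0.0, 0.698, 0.716, -0.001]
force: [0.7, 0.0, -2.2]
gripper_width: 0.107
```

```bash
python3 - <<'E'
from h import *
p=fr(S2,HY,-.0005,-.112,.06)
plan(p,tgt(np.pi/2+HY,-np.radians(15)),.1633)
# the pitch about foot: body shift per -5deg
for a in(-5,5):
    r=np.array([0,0,.1633]);print(a,(r-R.from_rotvec([np.radians(a),0,0]).apply(r))/.02)
E
```

```text
t 29.4 gp [0.4584 0.283  0.1089] shift/20mm [-20.99   8.42   2.46] turn/5deg [-3.01 -0.06  0.51] F [ 0.7  0.  -2.2] w 0.107
-5 [ 0.     -0.7116  0.0311]
5 [0.     0.7116 0.0311]
```

Call:
{"op": "apply_moves", "data": {"commands": "-1 0.3 0 0 0 0 1;-1 0.3 0 0 0 0 1;-1 0.3 0 0 0 0 1;-1 0.3 0 0 0 0 1;-1 0.3 0 0 0 0 1;-1 0.3 0 0 0 0 1;-1 0.3 0 0 0 0 1;-1 0.3 0 0 0 0 1;-1 0.3 0 0 0 0 1;-1 0.3 0 0 0 0 1"}}

```text
time_s: 30.65
position: [0.5231, 0.0846, 0.2722]
orientation: [-0.0, 0.698, 0.716, -0.001]
force: [-0.6, 1.6, -1.5]
gripper_width: 0.101
```

Call:
{"op": "apply_moves", "data": {"commands": "-1 0.3 0 0 0 0 1;-1 0.3 0 0 0 0 1;-1 0.3 0 0 0 0 1;-1 0.3 0 0 0 0 1;-1 0.3 0 0 0 0 1;-1 0.3 0 0 0 0 1;-1 0 0 0 0 0 1;-1 0 0 0 0 0 1;-1 0 0 0 0 0 1;-1 0 0 0 0 0 1"}}

```text
time_s: 31.9
position: [0.5644, -0.1136, 0.2729]
orientation: [0.0, 0.698, 0.716, -0.0]
force: [0.4, 1.0, -2.0]
gripper_width: 0.102
```

Call:
{"op": "apply_moves", "data": {"commands": "-1 0 0 0 0 0 1;0 0 0 0 0 0.51 1;0 -0.71 0.03 -1 0 0 1;0 -0.71 0.03 -1 0 0 1;0 -0.71 0.03 -1 0 0 1;0 0 0 0 0 0 1;0 0 0 0 0 0 1;0 0 0 0 0 0 1;0 0 0 0 0 0 1;0 0 0 0 0 0 1"}}

```text
time_s: 33.15
position: [0.5231, -0.1313, 0.2673]
orientation: [0.093, 0.708, 0.695, 0.091]
force: [0.2, -0.0, -1.6]
gripper_width: 0.108
```

```bash
python3 - <<'E'
from h import *
p=fr(S2,HY,-.0005,-.112,.05)
plan(p,tgt(np.pi/2+HY,-np.radians(15)),.1633)
E
```

```text
t 33.15 gp [ 0.5653 -0.132   0.1096] shift/20mm [0.04 2.71 3.81] turn/5deg [-0.   -0.01  0.02] F [ 0.2 -0.  -1.6] w 0.108
```

Call:
{"op": "apply_moves", "data": {"commands": "0.04 0.54 0.76 0 0 0 1;0 0.54 0.76 0 0 0 1;0 0.54 0.76 0 0 0 1;0 0.54 0.76 0 0 0 1;0 0.54 0.76 0 0 0 1;0 0 0 0 0 0 1;0 0 0 0 0 0 1;0 0 0 0 0 0 1;0 0 0 0 0 0 1;0 0 0 0 0 0 1"}}

```text
time_s: 34.4
position: [0.5946, -0.1321, 0.2082]
orientation: [0.093, 0.708, 0.694, 0.091]
force: [0.4, -0.9, -2.6]
gripper_width: 0.107
```

```bash
python3 - <<'E'
from h import *
p=fr(S2,HY,-.0005,-.112,.013)
plan(p,tgt(np.pi/2+HY,-np.radians(15)),.1633)
b=capture("top");a=capture("scene")
im=cv2.convertScaleAbs(cv2.resize(b["image"][150:200,260:400],None,fx=5,fy=5,interpolation=cv2.INTER_CUBIC),alpha=1.5)
im2=cv2.convertScaleAbs(cv2.resize(a["image"][165:250,230:360],None,fx=4,fy=4,interpolation=cv2.INTER_CUBIC),alpha=1.05)
o=np.zeros((600,700,3),np.uint8);o[:250,:700]=im;o[255:595,:520]=im2
cv2.imwrite("pics/z6.png",o[:,:,::-1])
E
```

```text
t 34.4 gp [ 0.6369 -0.1329  0.0505] shift/20mm [ 0.02 -0.47  1.81] turn/5deg [ 0.   -0.    0.01] F [ 0.4 -0.9 -2.6] w 0.107
```

View pics/z6.png

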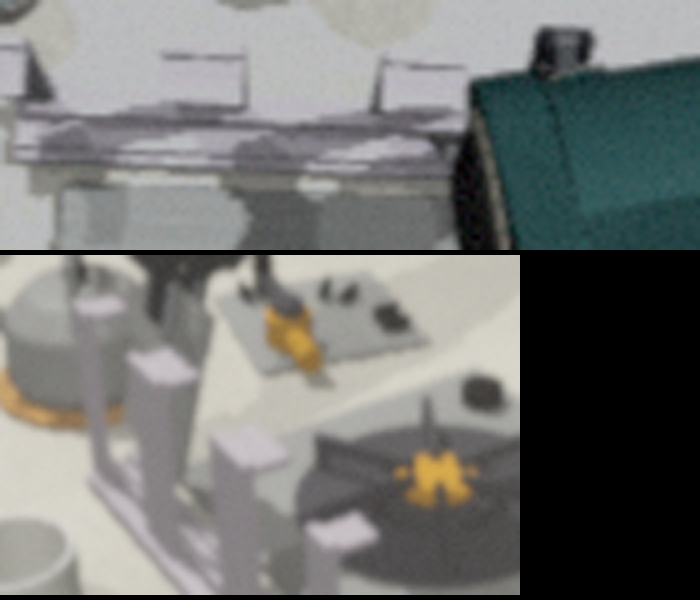

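Call:
{"op": "apply_moves", "data": {"commands": "0 -0.1 0.4 0 0 0 1;0 -0.1 0.4 0 0 0 1;0 -0.08 0.3 0 0 0 1;0 -0.06 0.23 0 0 0 1;0 -0.05 0.2 0 0 0 1;0 -0.04 0.14 0 0 0 1;0 -0.03 0.1 0 0 0 1;0 -0.02 0.06 0 0 0 1;0 0 0 0 0 0 1;0 0 0 0 0 0 1"}}

```text
time_s: 35.75
position: [0.5951, -0.132, 0.1703]
orientation: [0.093, 0.708, 0.694, 0.092]
force: [2.8, 0.7, -1.1]
gripper_width: 0.103
```

```bash
python3 - <<'E'
from h import *
p=fr(S2,HY,-.0005,-.112,.013)
plan(p,tgt(np.pi/2+HY,-np.radians(15)),.1633)
E
```

```text
t 35.75 gp [ 0.6374 -0.1328  0.0126] shift/20mm [ 0.02 -0.   -0.02] turn/5deg [ 0.01 -0.    0.01] F [ 2.8  0.7 -1.1] w 0.103
```

Call:
{"op": "apply_moves", "data": {"commands": "0 0.06 0.02 0 0 0 1;0 0.36 0.015 0.5 0 0 1;0 0.36 0.015 0.5 0 0 1;0 0.36 0.015 0.5 0 0 1;0 0.36 0.015 0.5 0 0 1;0 0.36 0.015 0.5 0 0 1;0 0.36 0.015 0.5 0 0 1;0 0 0 0 0 0 1;0 0 0 0 0 0 1;0 0 0 0 0 0 1"}}

```text
time_s: 37.0
position: [0.6393, -0.1328, 0.1754]
orientation: [0.0, 0.714, 0.7, 0.0]
force: [0.2, -0.7, 6.9]
gripper_width: 0.105
```

```bash
python3 - <<'E'
from h import *
p=fr(S2,HY,-.0005,-.112,.013)
plan(p,tgt(np.pi/2+HY,np.radians(3.5)),.1633)
print(cur()[0]["wrist_torque"])
E
```

```text
t 37.0 gp [ 0.6393 -0.1328  0.0121] shift/20mm [ 0.02 -0.1  -0.05] turn/5deg [0.71 0.   0.01] F [ 0.2 -0.7  6.9] w 0.105
[0.0912 0.0987 0.0065]
```

Call:
{"op": "apply_moves", "data": {"commands": "0 0.143 0 0.2 0 0 1;0 0.143 0 0.2 0 0 1;0 0.143 0 0.2 0 0 1;0 0.07 0 0.1 0 0 1;0 0 0 0 0 0 1;0 0 0 0 0 0 1;0 0 0 0 0 0 1;0 0 0 0 0 0 1;0 0 0 0 0 0 1;0 0 0 0 0 0 1"}}

```text
time_s: 38.25
position: [0.6493, -0.133, 0.1752]
orientation: [-0.022, 0.713, 0.7, -0.021]
force: [-0.5, 0.8, 8.1]
gripper_width: 0.106
```

```bash
python3 - <<'E'
from h import *
plan(fr(S2,HY,-.0005,-.112,.013),tgt(np.pi/2+HY,np.radians(3.5)),.1633)
print(cur()[0]["wrist_torque"])
E
```

```text
t 38.25 gp [ 0.6394 -0.1328  0.0122] shift/20mm [ 0.01 -0.11 -0.03] turn/5deg [0.   0.   0.01] F [-0.5  0.8  8.1] w 0.106
[0.0748 0.1161 0.0384]
```

Call:
{"op": "apply_moves", "data": {"commands": "0 0.1 0 0.14 0 0 1;0 0.1 0 0.14 0 0 1;0 0 0 0 0 0 1;0 0 0 0 0 0 1;0 0 0 0 0 0 1;0 0 0 0 0 0 1;0 0 0 0 0 0 1;0 0 0 0 0 0 1;0 0 0 0 0 0 1;0 0 0 0 0 0 1"}}

```text
time_s: 39.5
position: [0.6528, -0.133, 0.175]
orientation: [-0.031, 0.713, 0.7, -0.03]
force: [-6.4, 0.5, 12.2]
gripper_width: 0.105
```

```bash
python3 - <<'E'
from h import *
plan(fr(S2,HY,-.0005,-.112,.013),tgt(np.pi/2+HY,np.radians(3.5)),.1633)
print(cur()[0]["wrist_torque"])
E
```

```text
t 39.5 gp [ 0.6387 -0.1328  0.0123] shift/20mm [ 0.02 -0.08 -0.03] turn/5deg [-0.29  0.    0.01] F [-6.4  0.5 12.2] w 0.105
[ 0.1709  1.0317 -0.0672]
```

Call:
{"op": "apply_moves", "data": {"commands": "0 0 0 0 0 0 0.7;0 0 0 0 0 0 0.6;0 0 0 0 0 0 0.6;0 0 -0.5 0 0 0 0.6;0 0 -1 0 0 0 0.5;0 0 -1 0 0 0 0.5;0 0 -1 -1 0 0 0.5;0 0 -1 0 0 0 0.5;0 0 -1 0 0 0 0.5;0 0 -0.5 0 0 0 0.5"}}

```text
time_s: 40.75
position: [0.6592, -0.1331, 0.2957]
orientation: [0.001, 0.714, 0.7, 0.001]
force: [-0.1, 0.3, 0.5]
gripper_width: 0.496
```

```bash
sed -i 's/S2=np.array(\[.640,/S2=np.array([.6425,/' h.py; python3 - <<'E'
from h import *
plan([.4983,.3443,.20],tgt(np.pi/2+.025))
b=capture("top");a=capture("scene")
print([ (q,n,[(r["position"],round(r["confidence"],2)) for r in recognise(n,q)]) for n in("top","scene") for q in("shield1","kettle")])
print("exp s1 centre top",proj(b,[.643,-.133,.072]),"scene",proj(a,[.643,-.133,.072]))
E
```

```text
t 40.75 gp [ 0.6593 -0.1331  0.2417] shift/20mm [23.72 -8.5   2.07] turn/5deg [ 0.02  0.   -0.5 ] F [-0.1  0.3  0.5] w 0.496
[('shield1', 'top', [([180.5, 196.0], 0.85), ([200.9, 288.3], 0.74)]), ('kettle', 'top', [([187.4, 228.8], 0.35)]), ('shield1', 'scene', [([441.1, 281.6], 0.93), ([465.0, 246.5], 0.76), ([227.6, 253.5], 0.68), ([297.5, 171.7], 0.66), ([260.5, 201.6], 0.6), ([421.1, 298.5], 0.58), ([324.9, 232.2], 0.42)]), ('kettle', 'scene', [([247.5, 182.3], 0.79), ([295.5, 174.5], 0.72), ([257.9, 199.3], 0.42)])]
exp s1 centre top [363.051  173.9606] scene [264.0332 207.961 ]
```

Call:
{"op": "apply_moves", "data": {"commands": "1 -0.36 0 0 0 0 0.5;1 -0.36 0 0 0 0 0.5;1 -0.36 0 0 0 0 0.5;1 -0.36 0 0 0 0 0.5;1 -0.36 0 0 0 0 0.5;1 -0.36 0 0 0 0 0.5;1 -0.36 0 0 0 0 0.5;1 -0.36 0 0 0 0 0.5;1 -0.36 0 0 0 0 0.5;1 -0.36 0 0 0 0 0.5"}}

```text
time_s: 42.3
position: [0.5901, 0.0694, 0.294]
orientation: [0.001, 0.714, 0.7, 0.001]
force: [0.1, -0.9, 0.1]
gripper_width: 0.499
```

Call:
{"op": "apply_moves", "data": {"commands": "1 -0.36 0 0 0 0 0.5;1 -0.36 0 0 0 0 0.5;1 -0.36 0 0 0 0 0.5;1 -0.36 0 0 0 0 0.5;1 -0.36 0 0 0 0 0.5;1 -0.36 0 0 0 0 0.5;1 -0.36 0 0 0 0 0.5;1 -0.36 0 0 0 0 0.5;1 -0.36 0 0 0 0 0.5;1 -0.36 0 0 0 0 0.5"}}

```text
time_s: 43.55
position: [0.5218, 0.2707, 0.2938]
orientation: [0.001, 0.714, 0.7, 0.001]
force: [0.5, -0.1, -0.0]
gripper_width: 0.498
```

Call:
{"op": "apply_moves", "data": {"commands": "1 -0.36 0.4 0 0 0 0.5;1 -0.36 0.4 0 0 0 0.5;1 -0.36 0.4 0 0 0 0.5;0.72 -0.22 0.4 0 0 0 0.5;0 0 0.4 0 0 -0.5 0.5;0 0 0 0 0 0 0.5;0 0 0 0 0 0 0.5;0 0 0 0 0 0 0.5;0 0 0 0 0 0 0.5;0 0 0 0 0 0 0.5"}}

```text
time_s: 44.8
position: [0.4979, 0.3443, 0.2539]
orientation: [0.001, 0.698, 0.716, 0.001]
force: [-0.4, -0.3, 0.2]
gripper_width: 0.499
```

```bash
python3 - <<'E'
from h import *
plan([.4983,.3443,.119],tgt(np.pi/2+.025))
E
```

```text
t 44.8 gp [0.498  0.3443 0.1999] shift/20mm [0.   0.01 4.04] turn/5deg [ 0.02 -0.   -0.  ] F [-0.4 -0.3  0.2] w 0.499
```

Call:
{"op": "apply_moves", "data": {"commands": "0 0 0.6 0 0 0 0.5;0 0 0.8 0 0 0 0.5;0 0 0.8 0 0 0 0.5;0 0 0.8 0 0 0 0.5;0 0 0.6 0 0 0 0.5;0 0 0.43 0 0 0 0.5;0 0 0 0 0 0 1;0 0 0 0 0 0 1;0 0 0 0 0 0 1;0 0 0 0 0 0 1"}}

```text
time_s: 46.05
position: [0.4982, 0.3445, 0.1737]
orientation: [0.001, 0.698, 0.716, 0.001]
force: [0.6, 0.3, 4.4]
gripper_width: 0.103
```

```bash
python3 - <<'E'
from h import *
plan([.4983,.3443,.119],tgt(np.pi/2+.025))
E
```

```text
t 46.05 gp [0.4984 0.3445 0.1197] shift/20mm [-0.01 -0.    0.03] turn/5deg [ 0.03 -0.   -0.  ] F [0.6 0.3 4.4] w 0.103
```

Call:
{"op": "apply_moves", "data": {"commands": "0 0 -0.3 0 0 0 1;0 0 -0.6 0 0 0 1;0 0 -0.9 0 0 0 1;0 0 -0.9 0 0 0 1;0 0 -0.9 0 0 0 1;0 0 -0.9 0 0 0 1;-0.5 0 -0.5 0 0 0 1;-0.8 0 0 0 0 0 1;-1 0 0 0 0 0 1;-1 0 0 0 0 0 1"}}

```text
time_s: 47.3
position: [0.4994, 0.2763, 0.2724]
orientation: [0.001, 0.699, 0.716, -0.0]
force: [0.6, 0.7, -1.6]
gripper_width: 0.104
```

```bash
python3 - <<'E'
from h import *
plan(fr(S2,HY,-.0005,0,.05),tgt(np.pi/2+HY,-np.radians(15)),.1633)
E
```

```text
t 47.3 gp [0.4995 0.2761 0.1091] shift/20mm [-14.99   6.77   2.97] turn/5deg [-2.99 -0.06  0.5 ] F [ 0.6  0.7 -1.6] w 0.104
```

Call:
{"op": "apply_moves", "data": {"commands": "-1 0.2 0 0 0 0 1;-1 0.2 0 0 0 0 1;-1 0.2 0 0 0 0 1;-1 0.2 0 0 0 0 1;-1 0.2 0 0 0 0 1;-1 0.2 0 0 0 0 1;-1 0.2 0 0 0 0 1;-1 0.2 0 0 0 0 1;-1 0.2 0 0 0 0 1;-1 0.2 0 0 0 0 1"}}

```text
time_s: 48.55
position: [0.5439, 0.0774, 0.2725]
orientation: [0.0, 0.699, 0.715, 0.0]
force: [-0.0, 0.1, -1.4]
gripper_width: 0.102
```

Call:
{"op": "apply_moves", "data": {"commands": "-1 0.2 0 0 0 0 1;-1 0.2 0 0 0 0 1;-1 0.2 0 0 0 0 1;-1 0.2 0 0 0 0 1;-1 0.2 0 0 0 0 1;0 0 0 0 0 0.5 1;0 -0.71 0.03 -1 0 0 1;0 -0.71 0.03 -1 0 0 1;0 -0.71 0.03 -1 0 0 1;0 0 0 0 0 0 1"}}

```text
time_s: 49.8
position: [0.5235, -0.0201, 0.2676]
orientation: [0.094, 0.708, 0.694, 0.091]
force: [0.2, -1.2, -1.9]
gripper_width: 0.102
```

```bash
python3 - <<'E'
from h import *
plan(fr(S2,HY,-.0005,0,.05),tgt(np.pi/2+HY,-np.radians(15)),.1637)
E
```

```text
t 49.8 gp [ 0.5661 -0.0211  0.1096] shift/20mm [0.11 2.89 3.86] turn/5deg [0.02 0.01 0.02] F [ 0.2 -1.2 -1.9] w 0.102
```

Call:
{"op": "apply_moves", "data": {"commands": "0.1 0.58 0.77 0 0 0 1;0 0.58 0.77 0 0 0 1;0 0.58 0.77 0 0 0 1;0 0.58 0.77 0 0 0 1;0 0.57 0.78 0 0 0 1;0 -0.1 0.4 0 0 0 1;0 -0.1 0.4 0 0 0 1;0 -0.08 0.3 0 0 0 1;0 -0.06 0.23 0 0 0 1;0 0 0 0 0 0 1"}}

```text
time_s: 51.05
position: [0.6009, -0.0188, 0.1807]
orientation: [0.094, 0.708, 0.694, 0.092]
force: [0.7, 0.1, -1.8]
gripper_width: 0.104
```

```bash
python3 - <<'E'
from h import *
plan(fr(S2,HY,-.0005,0,.0125),tgt(np.pi/2+HY,-np.radians(15)),.1637)
E
```

```text
t 51.05 gp [ 0.6435 -0.0196  0.0226] shift/20mm [-0.05 -0.2   0.47] turn/5deg [ 0.02 -0.    0.01] F [ 0.7  0.1 -1.8] w 0.104
```

Call:
{"op": "apply_moves", "data": {"commands": "0 -0.05 0.2 0 0 0 1;0 -0.03 0.1 0 0 0 1;0 -0.03 0.1 0 0 0 1;0 -0.02 0.06 0 0 0 1;0 0 0.03 0 0 0 1;0 0 0 0 0 0 1;0 0 0 0 0 0 1;0 0 0 0 0 0 1;0 0 0 0 0 0 1;0 0 0 0 0 0 1"}}

```text
time_s: 52.3
position: [0.6011, -0.0187, 0.1707]
orientation: [0.094, 0.708, 0.694, 0.092]
force: [0.7, 0.0, -0.4]
gripper_width: 0.101
```

```bash
python3 - <<'E'
from h import *
plan(fr(S2,HY,-.0005,0,.0125),tgt(np.pi/2+HY,-np.radians(15)),.1637)
E
```

```text
t 52.3 gp [ 0.6438 -0.0195  0.0127] shift/20mm [-0.05 -0.09 -0.02] turn/5deg [ 0.02 -0.    0.01] F [ 0.7  0.  -0.4] w 0.101
```

Call:
{"op": "apply_moves", "data": {"commands": "0 0.36 0.015 0.5 0 0 1;0 0.36 0.015 0.5 0 0 1;0 0.36 0.015 0.5 0 0 1;0 0.36 0.015 0.5 0 0 1;0 0.36 0.015 0.5 0 0 1;0 0.36 0.015 0.5 0 0 1;0 0.14 0 0.2 0 0 1;0 0.14 0 0.2 0 0 1;0 0 0 0 0 0 1;0 0 0 0 0 0 1"}}

```text
time_s: 53.55
position: [0.6496, -0.0197, 0.1757]
orientation: [-0.011, 0.714, 0.7, -0.011]
force: [1.3, -0.8, 3.3]
gripper_width: 0.103
```

```bash
python3 - <<'E'
from h import *
plan(fr(S2,HY,-.0005,0,.0125),tgt(np.pi/2+HY,np.radians(2)),.1637)
print(cur()[0]["wrist_torque"])
E
```

```text
t 53.55 gp [ 0.6443 -0.0196  0.0121] shift/20mm [-0.05 -0.12 -0.02] turn/5deg [0.03 0.   0.01] F [ 1.3 -0.8  3.3] w 0.103
[-0.0921 -0.5612  0.0499]
```

Call:
{"op": "apply_moves", "data": {"commands": "0 0.1 0 0.14 0 0 1;0 0.1 0 0.14 0 0 1;0 0 0 0 0 0 1;0 0 0 0 0 0 1;0 0 0 0 0 0 1;0 0 0 0 0 0 1;0 0 0 0 0 0 1;0 0 0 0 0 0 1;0 0 0 0 0 0 1;0 0 0 0 0 0 1"}}

```text
time_s: 54.8
position: [0.6537, -0.0197, 0.1755]
orientation: [-0.021, 0.713, 0.7, -0.02]
force: [-0.7, -0.3, 7.1]
gripper_width: 0.104
```

```bash
python3 - <<'E'
from h import *
plan(fr(S2,HY,-.0005,0,.0125),tgt(np.pi/2+HY,np.radians(3.4)),.1637)
print(cur()[0]["wrist_torque"])
E
```

```text
t 54.8 gp [ 0.6442 -0.0195  0.0121] shift/20mm [-0.05 -0.11 -0.01] turn/5deg [0.02 0.   0.01] F [-0.7 -0.3  7.1] w 0.104
[-0.2138 -0.098  -0.036 ]
```

Call:
{"op": "apply_moves", "data": {"commands": "0 0.1 0 0.14 0 0 1;0 0.07 0 0.1 0 0 1;0 0 0 0 0 0 1;0 0 0 0 0 0 1;0 0 0 0 0 0 1;0 0 0 0 0 0 1;0 0 0 0 0 0 1;0 0 0 0 0 0 1;0 0 0 0 0 0 1;0 0 0 0 0 0 1"}}

```text
time_s: 56.05
position: [0.6553, -0.0196, 0.1753]
orientation: [-0.03, 0.713, 0.7, -0.03]
force: [-20.1, -1.6, 20.6]
gripper_width: 0.102
```

```bash
python3 - <<'E'
from h import *
plan(fr(S2,HY,-.0005,0,.0125),tgt(np.pi/2+HY,np.radians(3.4)),.1637)
E
```

```text
t 56.05 gp [ 0.6416 -0.0195  0.0122] shift/20mm [-0.05  0.02 -0.02] turn/5deg [-0.28  0.01  0.02] F [-20.1  -1.6  20.6] w 0.102
```

Call:
{"op": "apply_moves", "data": {"commands": "0 0 0 0 0 0 0.7;0 0 0 0 0 0 0.6;0 0 0 0 0 0 0.6;0 0 -0.5 0 0 0 0.6;0 0 -1 0 0 0 0.5;0 0 -1 0 0 0 0.5;0 0 -1 -0.9 0 0 0.5;0 0 -1 0 0 0 0.5;0 0 -1 0 0 0 0.5;0 0 -0.5 0 0 0 0.5"}}

```text
time_s: 57.3
position: [0.6628, -0.0198, 0.2966]
orientation: [0.0, 0.714, 0.7, 0.0]
force: [-0.6, -0.2, -0.2]
gripper_width: 0.496
```

```bash
python3 - <<'E'
from h import *
plan([.5587,.3491,.20],tgt(np.pi/2+.025))
E
```

```text
t 57.3 gp [ 0.6628 -0.0198  0.2426] shift/20mm [18.34 -5.55  2.13] turn/5deg [ 0.  -0.  -0.5] F [-0.6 -0.2 -0.2] w 0.496
```

Call:
{"op": "apply_moves", "data": {"commands": "1 -0.3 0 0 0 0 0.5;1 -0.3 0 0 0 0 0.5;1 -0.3 0 0 0 0 0.5;1 -0.3 0 0 0 0 0.5;1 -0.3 0 0 0 0 0.5;1 -0.3 0 0 0 0 0.5;1 -0.3 0 0 0 0 0.5;1 -0.3 0 0 0 0 0.5;1 -0.3 0 0 0 0 0.5;1 -0.3 0 0 0 0 0.5"}}

```text
time_s: 58.55
position: [0.6058, 0.1826, 0.2949]
orientation: [-0.0, 0.714, 0.7, 0.0]
force: [-0.0, -0.3, -0.1]
gripper_width: 0.497
```

Call:
{"op": "apply_moves", "data": {"commands": "1 -0.3 0 0 0 0 0.5;1 -0.3 0 0 0 0 0.5;1 -0.3 0 0 0 0 0.5;1 -0.3 0 0 0 0 0.5;1 -0.3 0.4 0 0 0 0.5;1 -0.3 0.4 0 0 0 0.5;1 -0.3 0.4 0 0 0 0.5;1 -0.3 0.4 0 0 0 0.5;0.34 -0.15 0.5 0 0 -0.5 0.5;0 0 0 0 0 0 0.5"}}

```text
time_s: 59.8
position: [0.5579, 0.349, 0.2519]
orientation: [-0.0, 0.698, 0.717, -0.001]
force: [0.6, -0.2, 0.4]
gripper_width: 0.499
```

```bash
python3 - <<'E'
from h import *
plan([.5587,.3491,.119],tgt(np.pi/2+.025))
E
```

```text
t 59.8 gp [0.5579 0.349  0.1979] shift/20mm [0.01 0.05 3.94] turn/5deg [-0.02  0.01  0.02] F [ 0.6 -0.2  0.4] w 0.499
```

Call:
{"op": "apply_moves", "data": {"commands": "0 0.05 0.6 0 0 0 0.5;0 0 0.8 0 0 0 0.5;0 0 0.8 0 0 0 0.5;0 0 0.8 0 0 0 0.5;0 0 0.6 0 0 0 0.5;0 0 0.34 0 0 0 0.5;0 0 0 0 0 0 1;0 0 0 0 0 0 1;0 0 0 0 0 0 1;0 0 0 0 0 0 1"}}

```text
time_s: 61.05
position: [0.5596, 0.3491, 0.1747]
orientation: [0.0, 0.698, 0.716, 0.0]
force: [0.4, -0.7, 5.6]
gripper_width: 0.105
```

```bash
python3 - <<'E'
from h import *
plan([.5587,.3491,.119],tgt(np.pi/2+.025))
E
```

```text
t 61.05 gp [0.5596 0.3492 0.1207] shift/20mm [-0.   -0.05  0.09] turn/5deg [ 0.01 -0.01 -0.  ] F [ 0.4 -0.7  5.6] w 0.105
```

Call:
{"op": "apply_moves", "data": {"commands": "0 0 -0.3 0 0 0 1;0 0 -0.6 0 0 0 1;0 0 -0.9 0 0 0 1;0 0 -0.9 0 0 0 1;0 0 -0.9 0 0 0 1;0 0 -0.9 0 0 0 1;-0.5 0 -0.5 0 0 0 1;-0.8 0 0 0 0 0 1;-1 0 0 0 0 0 1;-1 0 0 0 0 0 1"}}

```text
time_s: 62.3
position: [0.561, 0.2808, 0.2735]
orientation: [-0.0, 0.699, 0.716, -0.001]
force: [0.2, -0.5, -1.9]
gripper_width: 0.102
```

```bash
python3 - <<'E'
from h import *
plan(fr(S2,HY,-.0005,.112,.05),tgt(np.pi/2+HY,-np.radians(15)),.1633)
E
```

```text
t 62.3 gp [0.5608 0.2807 0.1102] shift/20mm [-9.56  3.95  3.01] turn/5deg [-3.01 -0.06  0.5 ] F [ 0.2 -0.5 -1.9] w 0.102
```

Call:
{"op": "apply_moves", "data": {"commands": "-1 0 0 0 0 0 1;-1 0 0 0 0 0 1;-1 0 0 0 0 0 1;-1 0 0 0 0 0 1;-1 0 0 0 0 0 1;-1 0 0 0 0 0 1;-1 0 0 0 0 0 1;-1 0 0 0 0 0 1;-1 0 0 0 0 0 1;-0.55 0 0 0 0 0 1"}}

```text
time_s: 63.55
position: [0.5658, 0.0905, 0.2741]
orientation: [0.0, 0.699, 0.715, -0.0]
force: [0.3, -0.1, -2.0]
gripper_width: 0.102
```

Call:
{"op": "apply_moves", "data": {"commands": "0 0 0 0 0 0.5 1;0 -0.71 0.03 -1 0 0 1;0 -0.71 0.03 -1 0 0 1;0 -0.71 0.03 -1 0 0 1;0 0 0 0 0 0 1;0 0 0 0 0 0 1;0 0 0 0 0 0 1;0 0 0 0 0 0 1;0 0 0 0 0 0 1;0 0 0 0 0 0 1"}}

```text
time_s: 64.8
position: [0.5236, 0.0929, 0.2686]
orientation: [0.093, 0.708, 0.694, 0.091]
force: [-0.8, 0.6, -2.0]
gripper_width: 0.102
```

```bash
python3 - <<'E'
from h import *
plan(fr(S2,HY,0,.112,.05),tgt(np.pi/2+HY,-np.radians(15)),.1647)
E
```

```text
t 64.8 gp [0.5661 0.0921 0.1095] shift/20mm [0.04 3.03 3.89] turn/5deg [-0.   -0.01  0.01] F [-0.8  0.6 -2. ] w 0.102
```

Call:
{"op": "apply_moves", "data": {"commands": "0.04 0.6 0.78 0 0 0 1;0 0.6 0.78 0 0 0 1;0 0.6 0.78 0 0 0 1;0 0.6 0.78 0 0 0 1;0 0.6 0.77 0 0 0 1;0 -0.1 0.4 0 0 0 1;0 -0.1 0.4 0 0 0 1;0 -0.08 0.3 0 0 0 1;0 -0.06 0.23 0 0 0 1;0 0 0 0 0 0 1"}}

```text
time_s: 66.05
position: [0.6018, 0.0922, 0.1814]
orientation: [0.093, 0.708, 0.694, 0.091]
force: [-0.9, 0.1, -1.3]
gripper_width: 0.102
```

Call:
{"op": "apply_moves", "data": {"commands": "0 -0.05 0.2 0 0 0 1;0 -0.03 0.1 0 0 0 1;0 -0.03 0.1 0 0 0 1;0 -0.02 0.06 0 0 0 1;0 0 0.03 0 0 0 1;0 0 0 0 0 0 1;0 0 0 0 0 0 1;0 0 0 0 0 0 1;0 0 0 0 0 0 1;0 0 0 0 0 0 1"}}

```text
time_s: 67.3
position: [0.6021, 0.0922, 0.1717]
orientation: [0.093, 0.708, 0.694, 0.092]
force: [-2.6, -0.4, 5.6]
gripper_width: 0.102
```

```bash
python3 - <<'E'
from h import *
plan(fr(S2,HY,0,.112,.0125),tgt(np.pi/2+HY,-np.radians(15)),.1647)
E
```

```text
t 67.3 gp [0.6447 0.0914 0.0126] shift/20mm [ 0.   -0.    0.01] turn/5deg [ 0.   -0.    0.01] F [-2.6 -0.4  5.6] w 0.102
```

Call:
{"op": "apply_moves", "data": {"commands": "0 0.36 0.015 0.5 0 0 1;0 0.36 0.015 0.5 0 0 1;0 0.36 0.015 0.5 0 0 1;0 0.36 0.015 0.5 0 0 1;0 0.36 0.015 0.5 0 0 1;0 0.36 0.015 0.5 0 0 1;0 0.14 0 0.2 0 0 1;0 0.14 0 0.2 0 0 1;0 0 0 0 0 0 1;0 0 0 0 0 0 1"}}

```text
time_s: 68.55
position: [0.6508, 0.0913, 0.1767]
orientation: [-0.012, 0.714, 0.7, -0.012]
force: [-1.2, 0.0, 7.6]
gripper_width: 0.106
```

```bash
python3 - <<'E'
from h import *
plan(fr(S2,HY,0,.112,.0125),tgt(np.pi/2+HY,np.radians(2)),.1647)
E
```

```text
t 68.55 gp [0.6452 0.0914 0.0121] shift/20mm [ 0.   -0.03 -0.02] turn/5deg [ 0.01 -0.    0.01] F [-1.2  0.   7.6] w 0.106
```

Call:
{"op": "apply_moves", "data": {"commands": "0 0.1 0 0.14 0 0 1;0 0.1 0 0.14 0 0 1;0 0 0 0 0 0 1;0 0 0 0 0 0 1;0 0 0 0 0 0 1;0 0 0 0 0 0 1;0 0 0 0 0 0 1;0 0 0 0 0 0 1;0 0 0 0 0 0 1;0 0 0 0 0 0 1"}}

```text
time_s: 69.8
position: [0.6548, 0.0912, 0.1765]
orientation: [-0.021, 0.713, 0.7, -0.02]
force: [-0.7, -0.5, 7.2]
gripper_width: 0.105
```

```bash
python3 - <<'E'
from h import *
plan(fr(S2,HY,0,.112,.0125),tgt(np.pi/2+HY,np.radians(3.4)),.1647)
E
```

```text
t 69.8 gp [0.6452 0.0915 0.0121] shift/20mm [ 0.   -0.03 -0.02] turn/5deg [ 0.01 -0.    0.01] F [-0.7 -0.5  7.2] w 0.105
```

Call:
{"op": "apply_moves", "data": {"commands": "0 0.1 0 0.14 0 0 1;0 0.05 0 0.07 0 0 1;0 0 0 0 0 0 1;0 0 0 0 0 0 1;0 0 0 0 0 0 1;0 0 0 0 0 0 1;0 0 0 0 0 0 1;0 0 0 0 0 0 1;0 0 0 0 0 0 1;0 0 0 0 0 0 1"}}

```text
time_s: 71.05
position: [0.6572, 0.0912, 0.1764]
orientation: [-0.028, 0.713, 0.7, -0.027]
force: [-8.5, -1.9, 12.6]
gripper_width: 0.104
```

```bash
python3 - <<'E'
from h import *
plan(fr(S2,HY,0,.112,.0125),tgt(np.pi/2+HY,np.radians(3.4)),.1647)
E
```

```text
t 71.05 gp [0.6443 0.0914 0.0122] shift/20mm [ 0.01  0.02 -0.02] turn/5deg [-0.22  0.    0.01] F [-8.5 -1.9 12.6] w 0.104
```

Call:
{"op": "apply_moves", "data": {"commands": "0 0 0 0 0 0 0.7;0 0 0 0 0 0 0.6;0 0 0 0 0 0 0.6;0 0 -0.5 0 0 0 0.6;0 0 -1 0 0 0 0.5;0 0 -1 0 0 0 0.5;0 0 -1 -0.9 0 0 0.5;0 0 -1 0 0 0 0.5;-0.5 -0.5 -1 0 0 0 0;-1 -0.5 -0.5 0 0 0 0"}}

```text
time_s: 72.3
position: [0.6421, 0.062, 0.2979]
orientation: [0.0, 0.713, 0.701, 0.0]
force: [0.3, -1.0, -0.4]
gripper_width: 0.904
```

Call:
{"op": "apply_moves", "data": {"commands": "-1 -0.7 0 0 0 0 0;-1 -0.7 0 0 0 0 0;-1 -0.7 0 0 0 0 0;-1 -0.7 0 0 0 0 0;-1 -0.7 0 0 0 0 0;-1 -0.7 0 0 0 0 0;-1 -0.7 0 0 0 0 0;-1 -0.7 0 0 0 0 0;-1 -0.7 0 0 0 0 0;-1 -0.7 0 0 0 0 0"}}

```text
time_s: 73.55
position: [0.4982, -0.1364, 0.2966]
orientation: [-0.0, 0.714, 0.701, 0.0]
force: [-0.4, -0.2, 0.5]
gripper_width: 1.003
```

```bash
python3 - <<'E'
from h import *
plan([.6,-.328,.24],tgt(np.radians(64.5)))
b=capture("top");a=capture("scene")
save(b,"t7");save(a,"s7")
im=cv2.convertScaleAbs(cv2.resize(b["image"][145:245,255:470],None,fx=3.7,fy=3.7,interpolation=cv2.INTER_CUBIC),alpha=1.5)
im2=cv2.convertScaleAbs(cv2.resize(a["image"][140:260,225:345],None,fx=3,fy=3,interpolation=cv2.INTER_CUBIC),alpha=1.05)
o=np.zeros((600,800,3),np.uint8);o[:230,:]=im[:230,:800][:,:800] if im.shape[1]>=800 else np.pad(im[:230],((0,0),(0,800-im.shape[1]),(0,0)));o[235:595,:360]=im2
cv2.imwrite("pics/z7.png",o[:,:,::-1])
for q in("kettle_handle","kettle","shield1"):
  for n in("top","scene"):print(n,q,[(r["position"],round(r["confidence"],2)) for r in recognise(n,q)])
E
```

```text
t 73.55 gp [ 0.4982 -0.1364  0.2426] shift/20mm [-9.48  5.27  0.12] turn/5deg [-0.   -0.01  4.89] F [-0.4 -0.2  0.5] w 1.003
top kettle_handle []
scene kettle_handle [([258.4, 180.7], 0.92), ([277.0, 219.6], 0.29)]
top kettle [([321.8, 170.6], 0.3)]
scene kettle [([257.7, 183.5], 0.87), ([326.3, 231.4], 0.69)]
top shield1 [([323.6, 172.6], 0.91), ([279.3, 166.5], 0.61), ([358.2, 173.3], 0.57), ([199.2, 289.4], 0.54)]
scene shield1 [([465.8, 249.8], 0.9), ([277.3, 221.0], 0.83), ([259.3, 198.7], 0.69), ([302.6, 248.3], 0.59)]
```

View pics/z7.png

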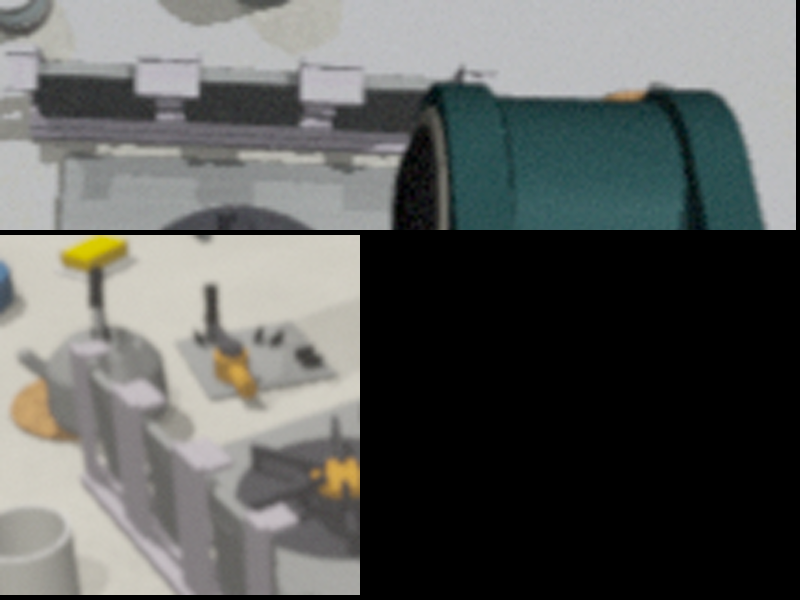

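Call:
{"op": "apply_moves", "data": {"commands": "1 0 0 0 0 0 0;1 0 0 0 0 0 0;1 0 0 0 0 0 0;1 0 0 0 0 0 0;1 0 0 0 0 0 0;1 0 0 0 0 0 0;1 0 0 0 0 0 0;1 0 0 0 0 0 0;1 0 0 0 0 0 0;1 0 0 0 0 0 0"}}

```text
time_s: 75.2
position: [0.5019, 0.0661, 0.2956]
orientation: [0.0, 0.713, 0.701, 0.0]
force: [0.5, -0.2, -0.1]
gripper_width: 1.002
```

```bash
python3 - <<'E'
from h import *
b=capture("top");a=capture("scene")
save(b,"t8");save(a,"s8")
save(b,"z8",(375,140,475,220),7)
for q in("kettle_handle","kettle","kettle_base"):
  for n in("top","scene"):print(n,q,[(r["position"],round(r["confidence"],2)) for r in recognise(n,q)])
E
```

```text
top kettle_handle [([420.8, 197.0], 0.91)]
scene kettle_handle [([255.7, 183.0], 0.7)]
top kettle [([423.7, 194.6], 0.71), ([362.7, 173.0], 0.21)]
scene kettle [([258.9, 182.9], 0.62)]
top kettle_base [([417.4, 198.3], 0.79), ([344.9, 220.3], 0.42)]
scene kettle_base [([294.5, 169.4], 0.67), ([259.7, 180.5], 0.56), ([436.3, 316.3], 0.16)]
```

View pics/z8.png

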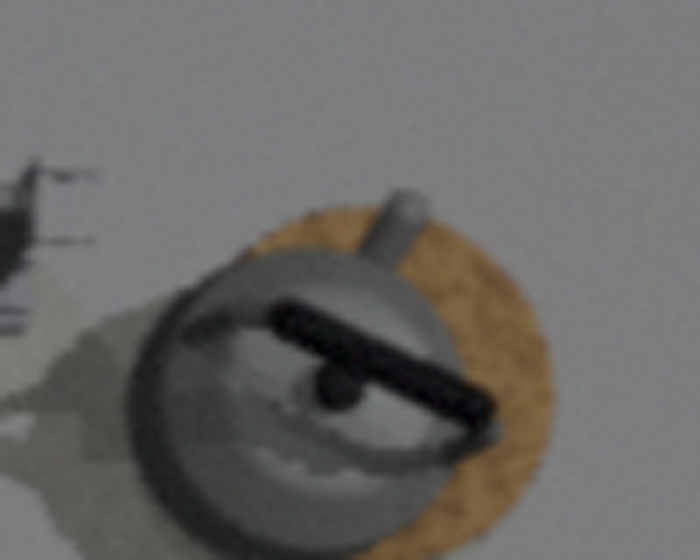

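```bash
python3 - <<'E'
from h import *
b=capture("top")
f=lambda x,y:((x+.5)/7-.5+375,(y+.5)/7-.5+140)
e=[onz(b,f(282,312),.158)[:2],onz(b,f(485,412),.158)[:2]];m=(e[0]+e[1])/2;d=e[0]-e[1]
print("bar",m,np.linalg.norm(d),"az",np.degrees(np.arctan2(d[1],d[0])))
print("lid",onz(b,f(340,388),.104))
plan([*m,.24],tgt(np.arctan2(d[1],d[0])))
E
```

```text
bar [ 0.5852 -0.2851] 0.07838653631282698 az 64.37116965752614
lid [ 0.5841 -0.2856  0.104 ]
t 75.65 gp [0.5023 0.0636 0.2414] shift/20mm [-17.35   4.48   0.08] turn/5deg [ 0.01 -0.    4.9 ] F [-0.7 -0.2  1.2] w 1.002
```

Call:
{"op": "apply_moves", "data": {"commands": "-1 0.26 0 0 0 0 0;-1 0.26 0 0 0 0 0;-1 0.26 0 0 0 0 0;-1 0.26 0 0 0 0 0;-1 0.26 0 0 0 0 0;-1 0.26 0 0 0 0 0;-1 0.26 0 0 0 0 0;-1 0.26 0 0 0 0 0;-1 0.26 0 0 0 0 0;-1 0.26 0 0 0 0 0"}}

```text
time_s: 76.9
position: [0.5508, -0.1383, 0.2954]
orientation: [0.0, 0.714, 0.7, 0.0]
force: [0.8, 0.2, 0.2]
gripper_width: 0.998
```

Call:
{"op": "apply_moves", "data": {"commands": "-1 0.26 0 0 0 0 0;-1 0.26 0 0 0 0 0;-1 0.26 0 0 0 0 0;-1 0.26 0 0 0 0 0;-1 0.26 0 0 0 0 0;-1 0.26 0 0 0 0 0;-1 0.26 0 0 0 0 0;-0.35 0.06 0 0 0 0.9 0;0 0 0 0 0 1 0;0 0 0 0 0 1 0"}}

```text
time_s: 78.15
position: [0.5855, -0.2853, 0.2954]
orientation: [0.0, 0.797, 0.604, 0.0]
force: [-0.0, 0.0, -0.6]
gripper_width: 1.004
```

Call:
{"op": "apply_moves", "data": {"commands": "0 0 0 0 0 1 0;0 0 0 0 0 1 0;0 0 0 0 0 0 0;0 0 0 0 0 0 0;0 0 0 0 0 0 0;0 0 0 0 0 0 0;0 0 0 0 0 0 0;0 0 0 0 0 0 0;0 0 0 0 0 0 0;0 0 0 0 0 0 0"}}

```text
time_s: 79.4
position: [0.5853, -0.2846, 0.2955]
orientation: [0.0, 0.846, 0.533, 0.0]
force: [0.1, -0.4, -0.0]
gripper_width: 0.998
```

```bash
python3 - <<'E'
from h import *
plan([.5850,-.2852,.151],tgt(np.radians(64.4)))
a=capture("scene");print([(r["position"],round(r["confidence"],2)) for r in recognise("scene","kettle_handle")])
E
```

```text
t 79.4 gp [ 0.5854 -0.2845  0.2415] shift/20mm [-0.04 -0.01  4.52] turn/5deg [ 0.01 -0.    0.01] F [ 0.1 -0.4 -0. ] w 0.998
[([259.2, 180.2], 0.93)]
```

Call:
{"op": "apply_moves", "data": {"commands": "0 0 0.9 0 0 0 0;0 0 0.9 0 0 0 0;0 0 0.9 0 0 0 0;0 0 0.9 0 0 0 0;0 0 0.9 0 0 0 0;0 0 0 0 0 0 0.5;0 0 0 0 0 0 0.75;0 0 0 0 0 0 1;0 0 0 0 0 0 1;0 0 0 0 0 0 1", "force": 70}}

```text
time_s: 80.75
position: [0.5858, -0.2847, 0.2062]
orientation: [0.001, 0.846, 0.533, 0.001]
force: [2.7, -0.7, 4.9]
gripper_width: 0.161
```

```bash
python3 - <<'E'
from h import *
plan([.5850,-.2852,.151],tgt(np.radians(64.4)));print(cur()[0]["wrist_torque"])
E
```

```text
t 80.75 gp [ 0.586  -0.2848  0.1522] shift/20mm [-0.04 -0.03  0.06] turn/5deg [ 0.03 -0.    0.  ] F [ 2.7 -0.7  4.9] w 0.161
[-0.1184 -0.3416  0.0413]
```

Call:
{"op": "apply_moves", "data": {"commands": "0 0 -0.2 0 0 0 1;0 0 -0.3 0 0 0 1;0 0 -0.5 0 0 0 1;0 0 -0.8 0 0 0 1;0 0 -1 0 0 0 1;0 0 -1 0 0 0 1;0 0 -1 0 0 0 1;0 0 -1 0 0 0 1;0 0 -0.8 0 0 0 1;0 0 -0.5 0 0 0 1"}}

```text
time_s: 82.0
position: [0.5854, -0.2846, 0.3486]
orientation: [0.0, 0.846, 0.533, 0.0]
force: [-0.0, 0.4, -6.2]
gripper_width: 0.159
```

```bash
python3 - <<'E'
from h import *
b=capture("top");a=capture("scene");save(b,"t9");save(a,"s9")
# burner ring + plate centre from old clear picture t8 / s9
plan([*BUR,.29],tgt(np.radians(64.4)))
print([(n,[(r["position"],round(r["confidence"],2)) for r in recognise(n,"burner")]) for n in("top","scene")])
print(proj(b,[*BUR,.04]),proj(a,[*BUR,.04]))
g=cv2.imread("pics/t8.png")
z=cv2.convertScaleAbs(cv2.resize(g[190:290,265:375],None,fx=6,fy=6,interpolation=cv2.INTER_CUBIC),alpha=1.5)
s=cv2.imread("pics/s9.png")
cv2.imwrite("pics/z9.png",cv2.resize(s[195:265,290:390],None,fx=8,fy=8,interpolation=cv2.INTER_CUBIC))
E
```

```text
t 82.1 gp [ 0.5856 -0.2847  0.2945] shift/20mm [  9.68 -10.72   0.21] turn/5deg [ 0.02 -0.    0.  ] F [ 0.1 -0.2 -6.6] w 0.164
[('top', [([319.4, 229.1], 0.9), ([280.2, 167.1], 0.67), ([363.7, 175.4], 0.29)]), ('scene', [([326.2, 233.7], 0.94), ([252.1, 142.8], 0.34), ([277.4, 220.3], 0.29)])]
[318.9618 235.4084] [338.9811 217.5465]
```

View pics/z9.png

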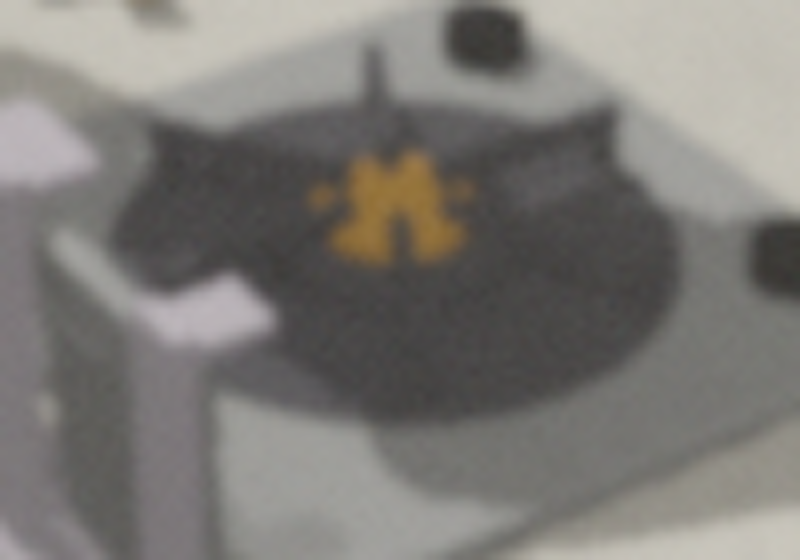

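Call:
{"op": "apply_moves", "data": {"commands": "-0.2 -0.4 -0.3 0 0 0 1;-0.4 -0.9 -0.3 0 0 0 1;-0.4 -0.9 0 0 0 0 1;-0.4 -0.9 0 0 0 0 1;-0.2 -0.5 0 0 0 0 1;0.8 -0.5 0 0 0 0 1;0.8 -0.5 0 0 0 0 1;0.8 -0.5 0 0 0 0 1;0.8 -0.5 0 0 0 0 1;0.8 -0.5 0 0 0 0 1"}}

```text
time_s: 83.45
position: [0.4959, -0.1871, 0.3594]
orientation: [0.0, 0.846, 0.533, 0.0]
force: [0.1, -0.0, -5.8]
gripper_width: 0.163
```

Call:
{"op": "apply_moves", "data": {"commands": "0.8 -0.5 0 0 0 0 1;0.8 -0.5 0 0 0 0 1;0.8 -0.5 0 0 0 0 1;0.8 -0.5 0 0 0 0 1;0.8 -0.5 0 0 0 0 1;0.8 -0.5 0 0 0 0 1;0.7 -0.4 0 0 0 0 1;0.5 -0.3 0 0 0 0 1;0.3 -0.2 0 0 0 0 1;0 0 0 0 0 0 1"}}

```text
time_s: 84.7
position: [0.48, -0.0411, 0.3594]
orientation: [0.0, 0.846, 0.533, 0.0]
force: [0.1, -1.3, -5.5]
gripper_width: 0.162
```

```bash
python3 - <<'E'
from h import *
plan([.4745,-.0178,.1840],tgt(np.radians(64.4)))
E
```

```text
t 84.7 gp [ 0.48   -0.0411  0.3054] shift/20mm [ 0.93 -0.76  6.07] turn/5deg [ 0.01 -0.    0.01] F [ 0.1 -1.3 -5.5] w 0.162
```

Call:
{"op": "apply_moves", "data": {"commands": "0.3 -0.25 0.3 0 0 0 1;0.33 -0.26 0.7 0 0 0 1;0.3 -0.25 1 0 0 0 1;0 0 1 0 0 0 1;0 0 1 0 0 0 1;0 0 0.8 0 0 0 1;0 0 0.6 0 0 0 1;0 0 0.4 0 0 0 1;0 0 0.15 0 0 0 1;0 0 0 0 0 0 1"}}

```text
time_s: 85.95
position: [0.4745, -0.0179, 0.2405]
orientation: [0.0, 0.846, 0.533, 0.0]
force: [-0.3, -0.3, -6.2]
gripper_width: 0.161
```

```bash
python3 - <<'E'
from h import *
plan([.4745,-.0178,.1842],tgt(np.radians(64.4)))
E
```

```text
t 85.95 gp [ 0.4746 -0.0179  0.1865] shift/20mm [ 0.   -0.01  0.12] turn/5deg [ 0.01 -0.01  0.  ] F [-0.3 -0.3 -6.2] w 0.161
```

Call:
{"op": "apply_moves", "data": {"commands": "0 0 0.06 0 0 0 1;0 0 0.04 0 0 0 1;0 0 0.02 0 0 0 1;0 0 0 0 0 0 1;0 0 0 0 0 0 0.6;0 0 0 0 0 0 0.3;0 0 0 0 0 0 0;0 0 0 0 0 0 0;0 0 -0.4 0 0 0 0;0 0 -1 0 0 0 0"}}

```text
time_s: 87.2
position: [0.4741, -0.0179, 0.2663]
orientation: [-0.0, 0.846, 0.533, -0.0]
force: [-0.1, 0.1, 1.0]
gripper_width: 0.999
```

Call:
{"op": "apply_moves", "data": {"commands": "0 0 -1 0 0 0 0;0 0 -1 0 0 0 0;-1 0.3 -1 0 0 0 0;-1 0.3 0 0 0 0 0;-1 0.3 0 0 0 0 0;-1 0.3 0 0 0 0 0;-1 0.3 0 0 0 0 0;-1 0.3 0 0 0 0 0;-1 0.3 0 0 0 0 0;-1 0.3 0 0 0 0 0"}}

```text
time_s: 88.45
position: [0.4485, -0.1836, 0.3266]
orientation: [0.0, 0.846, 0.533, 0.001]
force: [-0.2, -0.8, -0.3]
gripper_width: 1.001
```

```bash
python3 - <<'E'
from h import *
PIV=np.array([.4365,-.283])
plan(fr(PIV,LY+np.pi/2,-.07,0,.15),tgt(LY+np.pi/2))
b=capture("top");a=capture("scene");save(b,"t10");save(a,"s10")
z=cv2.convertScaleAbs(cv2.resize(b["image"][180:290,265:375],None,fx=5,fy=5,interpolation=cv2.INTER_CUBIC),alpha=1.5)[:,:,::-1]
print([(n,q,[(np.round(r["position"],1),round(r["confidence"],2)) for r in recognise(n,q)]) for n in("top","scene") for q in("kettle_handle","lever_knob")])
cv2.imwrite("pics/z10.png",z)
E
```

```text
t 88.45 gp [ 0.4485 -0.1836  0.2726] shift/20mm [-8.17  2.31  6.13] turn/5deg [ 0.01 -0.   -2.35] F [-0.2 -0.8 -0.3] w 1.001
[('top', 'kettle_handle', [(array([324.3, 232.6]), 0.86)]), ('top', 'lever_knob', [(array([325.3, 171.9]), 0.52), (array([323. , 234.7]), 0.5)]), ('scene', 'kettle_handle', [(array([338.1, 203.6]), 0.62), (array([228.7, 253.9]), 0.6), (array([316.7, 238.9]), 0.42)]), ('scene', 'lever_knob', [(array([295.2, 171.5]), 0.58)])]
```

View pics/z10.png

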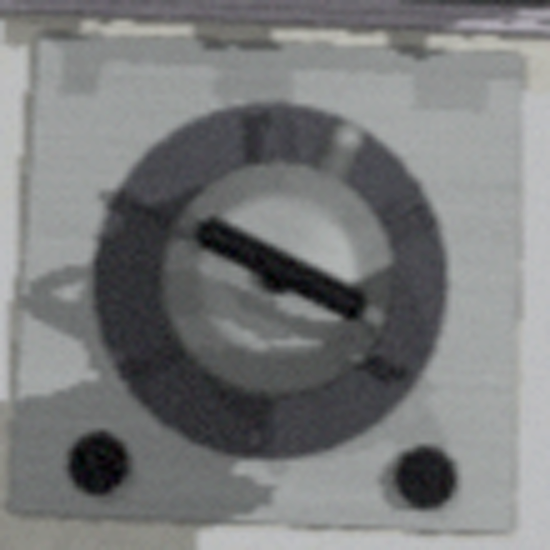

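```bash
python3 - <<'E'
from h import *
b=capture("top");a=capture("scene")
f=lambda x,y:((x+.5)/5-.5+265,(y+.5)/5-.5+180)
print("ring",[onz(b,f(271,281),z)[:2] for z in(.01,.02)])
print("body",[onz(b,f(276.5,278),z)[:2] for z in(.05,.08,.1)])
print("bar",onz(b,f(281,266.5),.19), "lid knob",onz(b,f(275,280),.138))
# arm directions: tip pixels (opposite arms) z=.04
for p,q in(((258,110),(260,440)),((105,195),(400,372))):
    print(onz(b,f(*p),.04)[:2],onz(b,f(*q),.04)[:2],(onz(b,f(*p),.04)+onz(b,f(*q),.04))[:2]/2)
E
```

```text
ring [array([ 0.4758, -0.0174]), array([ 0.4754, -0.0173])]
body [array([ 0.4759, -0.0199]), array([ 0.4746, -0.0194]), array([ 0.4738, -0.0191])]
bar [ 0.4753 -0.0198  0.19  ] lid knob [ 0.4712 -0.0179  0.138 ]
[ 0.5686 -0.0078] [ 0.3892 -0.013 ] [ 0.4789 -0.0104]
[0.5195 0.0752] [ 0.4272 -0.0881] [ 0.4733 -0.0065]
```

Call:
{"op": "apply_moves", "data": {"commands": "-0.9 0.2 0 0 0 0 0.3;-0.9 0.2 0 0 0 0 0.3;-0.9 0.2 0 0 0 0 0.3;-0.9 0.2 0 0 0 0 0.3;-0.9 0.2 0 0 0 0 0.3;-0.9 0.2 0.5 0 0 0 0.3;-0.9 0.2 0.8 0 0 0 0.3;-0.9 0.2 1 0 0 0 0.3;-0.9 0.2 1 0 0 -1 0.3;0 0 1 0 0 -1 0.3", "force": 20}}

```text
time_s: 90.1
position: [0.4102, -0.3462, 0.2377]
orientation: [-0.0, 0.796, 0.605, 0.0]
force: [0.2, 0.6, -0.1]
gripper_width: 0.7
```

```bash
python3 - <<'E'
from h import *
plan([.4214,-.3541,.074],tgt(LY+np.pi/2))
b=capture("top");save(b,"t11")
s=capture("scene");print([(n,[(np.round(r["position"],1),round(r["confidence"],2)) for r in recognise(n,"lever_knob")]) for n in("top","scene")],proj(b,[.4214,-.3541,.08]),proj(s,[.4214,-.3541,.07]))
E
```

```text
t 90.1 gp [ 0.4102 -0.3461  0.1837] shift/20mm [-0.24  0.65  5.49] turn/5deg [-0.   -0.01 -0.34] F [ 0.2  0.6 -0.1] w 0.7
[('top', [(array([429.6, 253.6]), 0.63), (array([319.4, 232.6]), 0.15)]), ('scene', [(array([296.6, 173.4]), 0.62)])] [447.9405 258.7711] [294.1789 161.0647]
```

Call:
{"op": "apply_moves", "data": {"commands": "-0.2 0.6 0 0 0 -0.34 0.3;0 0 1 0 0 0 0.3;0 0 1 0 0 0 0.3;0 0 1 0 0 0 0.3;0 0 1 0 0 0 0.3;0 0 0.8 0 0 0 0.3;0 0 0.6 0 0 0 0.3;0 0 0 0 0 0 1;0 0 0 0 0 0 1;0 0 0 0 0 0 1"}}

```text
time_s: 91.55
position: [0.4216, -0.3518, 0.1326]
orientation: [0.0, 0.787, 0.616, 0.0]
force: [-5.4, 0.6, 4.2]
gripper_width: 0.2
```

Call:
{"op": "apply_moves", "data": {"commands": "0 0 0 0 0 0 1;0 0 0 0 0 0 1;0 0 0 0 0 0 1;0 0 0 0 0 0 1;0 0 0 0 0 0 1;0 0 0 0 0 0 1;0 0 0 0 0 0 1;0 0 0 0 0 0 1;0 0 0 0 0 0 1;0 0 0 0 0 0 1"}}

```text
time_s: 92.8
position: [0.4216, -0.3518, 0.1325]
orientation: [0.0, 0.787, 0.616, 0.0]
force: [-4.3, 1.6, 7.3]
gripper_width: 0.205
```

```bash
python3 - <<'E'
from h import *
plan([.4214,-.3541,.074],tgt(LY+np.pi/2))
s,p,R0=cur()
for P in([.4365,-.283],[.437,-.284]):
    r=R0.inv().apply(np.r_[P,0]-p);print(r,(r-R.from_rotvec([0,0,np.radians(5)]).apply(r))/.02, "az",np.degrees(np.arctan2(*(p[:2]-P)[::-1])))
E
```

```text
t 92.8 gp [ 0.4216 -0.3519  0.0785] shift/20mm [-0.11  0.02  0.23] turn/5deg [ 0.01  0.   -0.02] F [-4.3  1.6  7.3] w 0.205
[ 0.0704 -0.0021  0.1325] [ 0.0042 -0.3074 -0.    ] az -102.23528070282225
[ 0.0696 -0.0014  0.1325] [ 0.0072 -0.3035 -0.    ] az -102.81228874981062
```

Call:
{"op": "apply_moves", "data": {"commands": "0.007 -0.305 0 0 0 1 1;0.007 -0.305 0 0 0 1 1;0.007 -0.305 0 0 0 1 1;0.007 -0.305 0 0 0 1 1;0.007 -0.305 0 0 0 1 1;0.007 -0.305 0 0 0 1 1;0.007 -0.305 0 0 0 1 1;0.007 -0.305 0 0 0 1 1;0.007 -0.305 0 0 0 1 1;0 0 0 0 0 0 1"}}

```text
time_s: 94.05
position: [0.3781, -0.3206, 0.1325]
orientation: [0.0, 0.963, 0.268, 0.001]
force: [-2.3, 2.2, 6.9]
gripper_width: 0.2
```

```bash
python3 - <<'E'
from h import *
s,p,R0=cur();P=np.array([.4367,-.2835])
plan(fr(P,LY+np.pi/4,-.07,0,.078),tgt(LY+np.pi/4))
print("az",np.degrees(np.arctan2(*(p[:2]-P)[::-1])),np.linalg.norm(p[:2]-P),"target",-90-45-13.8,"Ftool",R0.inv().apply(s["force"]))
E
```

```text
t 94.05 gp [ 0.3782 -0.3207  0.0785] shift/20mm [-0.03 -0.07  0.03] turn/5deg [ 0.01 -0.01 -0.01] F [-2.3  2.2  6.9] w 0.2
az -147.62069713326778 0.06936451110131213 target -148.8 Ftool [-0.7986 -3.0691 -6.9042]
```

Call:
{"op": "apply_moves", "data": {"commands": "0 -0.04 0 0 0 0 1;0 0 0 0 0 0 1;0 0 0 0 0 0 0.5;0 0 0 0 0 0 0.4;0 0 0 0 0 0 0.4;0 0 -0.6 0 0 0 0.4;0 0 -1 0 0 0 0.4;0 0 -1 0 0 0 0.4;0 0 -1 0 0 0 0.4;0 0 -1 0 0 0 0.4"}}

```text
time_s: 95.3
position: [0.3775, -0.3201, 0.2254]
orientation: [0.0, 0.963, 0.268, 0.001]
force: [0.0, -0.5, -0.2]
gripper_width: 0.601
```

Call:
{"op": "apply_moves", "data": {"commands": "-0.6 0.8 -1 0 0 0 0;-0.6 0.8 -1 0 0 0 0;-0.6 0.8 0 0 0 0 0;-0.6 0.8 0 0 0 0 0;-0.6 0.8 0 0 0 0 0;-0.6 0.8 0 0 0 0 0;-0.6 0.8 0 0 0 0 0;-0.6 0.8 0 0 0 0 0;-0.6 0.8 0 0 0 0 0;-0.6 0.8 0 0 0 0 0"}}

```text
time_s: 96.55
position: [0.3572, -0.5205, 0.2638]
orientation: [0.0, 0.963, 0.268, 0.0]
force: [0.2, -0.9, -1.0]
gripper_width: 0.997
```

```bash
python3 - <<'E'
from h import *
b=capture("top");a=capture("scene");save(b,"t12");save(a,"s12")
z=cv2.convertScaleAbs(cv2.resize(b["image"][145:310,255:465],None,fx=3.6,fy=3.6,interpolation=cv2.INTER_CUBIC),alpha=1.5)[:600,:800,::-1]
cv2.imwrite("pics/z12.png",z)
print([(n,q,[(np.round(r["position"],1).tolist(),round(r["confidence"],2)) for r in recognise(n,q)]) for n in("top","scene") for q in("kettle_handle","lever_knob","oil","salt","mug","shield1")])
E
```

```text
[('top', 'kettle_handle', [([320.5, 235.0], 0.59), ([280.5, 171.1], 0.15)]), ('top', 'lever_knob', [([426.4, 260.7], 0.81)]), ('top', 'oil', []), ('top', 'salt', [([258.1, 141.1], 0.89), ([184.6, 160.8], 0.57)]), ('top', 'mug', [([328.9, 129.1], 0.59)]), ('top', 'shield1', [([324.9, 170.6], 0.8), ([203.9, 288.8], 0.76), ([365.3, 174.4], 0.7), ([278.9, 168.1], 0.66)]), ('scene', 'kettle_handle', [([339.5, 204.3], 0.86), ([239.7, 196.6], 0.27)]), ('scene', 'lever_knob', [([309.2, 179.2], 0.61), ([309.4, 173.7], 0.45)]), ('scene', 'oil', [([377.9, 330.0], 0.96)]), ('scene', 'salt', [([287.0, 299.2], 0.92), ([302.3, 248.3], 0.36)]), ('scene', 'mug', [([227.5, 251.8], 0.73)]), ('scene', 'shield1', [([304.3, 247.0], 0.75), ([463.4, 248.7], 0.73), ([435.7, 315.9], 0.65), ([277.0, 222.4], 0.5), ([258.8, 198.0], 0.46)])]
```

View pics/z12.png

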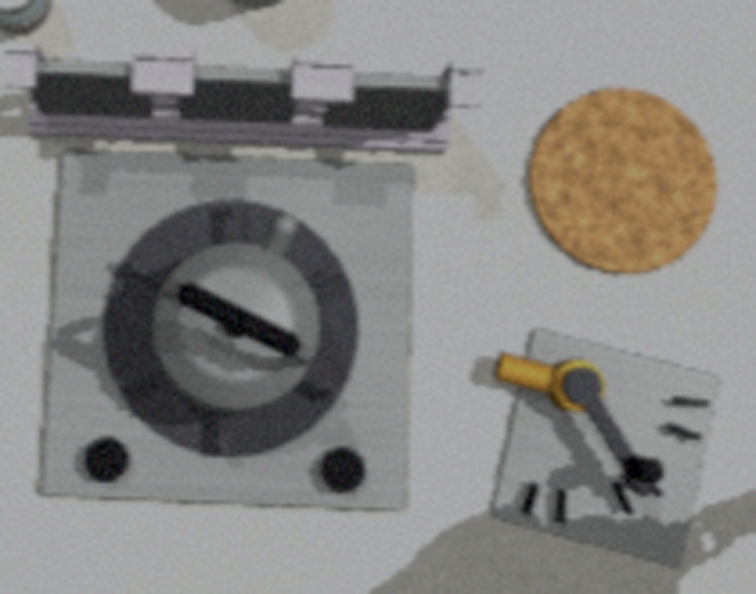

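```bash
python3 - <<'E'
from h import *
b=capture("top")
def knob(f,win):
    im=cv2.imread(f"pics/{f}.png")
    x0,y0,x1,y1=win;g=cv2.cvtColor(im[y0:y1,x0:x1],cv2.COLOR_BGR2GRAY).astype(float)
    w=np.clip(40-g,0,None);yy,xx=np.mgrid[y0:y1,x0:x1];return (w*xx).sum()/w.sum(),(w*yy).sum()/w.sum()
P=np.array([.4367,-.2833])
for n,px in(("full",(416.5,278.5)),("shut",(445.8,258.8)),("now",(433.2,275.3)),("now2",knob("t12",(427,269,440,281)))):
    k=onz(b,px,.088)[:2];print(n,np.round(px,1),k,np.degrees(np.arctan2(*(k-P)[::-1])),np.linalg.norm(k-P))
m=onz(b,(255+621/3.6,145+497/3.6),.01)[:2];print("rib",m)
E
```

```text
full [416.5 278.5] [ 0.3698 -0.2691] 168.02105612585396 0.06843165070615313
shut [445.8 258.8] [ 0.4213 -0.3457] -103.86796527496826 0.06427010746749715
now [433.2 275.3] [ 0.3788 -0.3121] -153.54398708840634 0.0647000038360701
now2 [432.  275.5] [ 0.3782 -0.3089] -156.3295261801461 0.06387587987085083
rib [ 0.353  -0.3206]
```

```bash
python3 -c "
from h import *
print(finish_job())"
```

```text
the job is handed in; nothing more can be done
None
```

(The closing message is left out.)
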